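# Load the case-blank engraving fixture and lay its retaining bar

### The arm

A 6-joint arm with a two-finger parallel gripper is mounted at the origin on the work surface. World frame = base frame: x ahead of the robot, y to its left, z up, the work surface at z = 0. Lengths are in m, angles in degrees, forces in N, time in s.
With the tool pointing down it reaches from about 0.35 to 0.875 m from the base axis. Payload 4.2 kg.
Tool frame: the origin (TCP) lies between the finger pads; the fingertips stand arm.tips_ahead ahead of it and the grasp point (between the pads) is the TCP (arm.tips_ahead is the distance from the TCP to the fingertips, in m); z points along the fingers, y is the direction in which the jaws open and shut (so a half turn about z gives the same grasp; the last joint's range is limited). The gripper opens to 87 mm and grips with 3 to 60 N. Pads are 19 mm wide; open, the fingers measure 117 mm over their backs; the gripper's body (75 mm by 190 mm) begins 51 mm behind the grasp point.
Start: joints at [87.353, 22.042, 0.453, 0, -68.411, -14.817], TCP at [0.188, 0.596, 0.242] pointing down, gripper open.
Joint ranges: [-179.83, 179.83], [-69.29, 118.12], [-61.27, 80.66], [-181.25, 117.63], [-171.15, -9.14], [-177.46, 177.46]. Speed limits (degrees/s): [159.86, 159.86, 180, 180, 180, 180].

### API

Orientations are given as a 3x3 rotation matrix whose columns are the frame's x, y, z axes.
In Python, from cell import arm gives the robot as it stands.
- The arm moves only by the shell command python3 -m inch 'ROWS' [FORCE]. ROWS is JSON, a list of rows, each a list of 7 numbers: the shift along the tool's x, y, z in mm, then the turn, a rotation vector about the tool's x, y, z in rad, then the opening, from 0 (shut) to 1 (fully open). A call has 1 to 10 rows; each row is the pose to reach, as a shift and turn from the pose commanded when the call began, along the tool's axes at that moment; what a row does not reach only later rows make up. A row lasts 1/12 s, in which the tool goes at most 41.7 mm and 7.16 degrees, less where a joint would pass 70% of its speed; a pose out of reach is approached as far as the arm can. A call with a gripper value outside its range is refused whole. The fingers move at their own pace and stop on an object; FORCE is the grip in N (left out, the last holds). Time passes only in rows, so rows that repeat a pose let the fingers close. It gives the time, the measured TCP pose, the force and the opening at its end, in the units of the state.
- arm.get_state(): the state, without advancing time (a new reading comes with each control period).
- arm.snapshot(name): name is "scene" or "top"; returns a dict with "color" (400x640x3 uint8, red, green, blue), "fx", "fy", "cx", "cy" (pixels), "k1" (the pictures are not rectified: a ray, as slopes to the right and down, at radius r is drawn at 1 + k1 r^2 times it, then the intrinsics apply), "world_from_camera" (4x4, takes a point from camera to world coordinates). Camera axes: x right, y down, z forward; pixel columns grow to the right and rows downward; lengths in m; the calibration is good to about 2 mm. A picture is of the moment at which its call begins. There is no depth.
- arm.hand_in(): hands the job in, once; it reports no verdict.
The state is a dict: "time": time; "joint_pos": joint angles; "joint_vel": joint speeds; "joint_efforts": joint torques, N m; "eef_pos": TCP position; "tool_rot": TCP orientation; "wrist_force": force on the tool from outside, world axes, zero at the start; "ft_torque": the same for the moment, N m; "grip_width": opening from 0.0 (shut) to 1.0 (fully open).
Only numpy, scipy, OpenCV 4.12 (cv2) and the standard library are available. Lean on these libraries where they do the work, as an engineer would, in place of code of your own. Each camera call takes 0.05 s, during which the arm holds its last target. There are 200 camera calls.

### The job

Load the blue engraving fixture: put every watch-case blank on the bench, round or square, fully home and flat in a pocket of its own outline. When all are in, draw the long square brass bar out of its horizontal storage tube, stroke by stroke with fresh grasps, and lay it along the fixture over the blanks, down in the notches of both end posts and roughly centred end to end (within 2 cm). Leave the two movement holders and the oil-cup stand where they are.

Things in the scene. Friction and masses are not known exactly. Their poses are not given: they have to be found in the camera images.
- fixture: engraving fixture fixed to the bench: blue plate 74 x 350 mm, 11 mm high; origin at the centre of its underside, y axis along its length, z up. Pockets 5 mm deep along its centre line at y = -128, -32, +80 mm (round) and -80, +32, +128 mm (square). At y = -161 and +161 mm aluminium posts 14 mm thick, 48 mm wide, 34 mm high: notch 16 mm wide, open to the top, floor 19 mm above the bench, flared above 27 mm.
- bar_seat (a point): point on the fixture where the centre of the brass bar is when the bar lies in both notches, centred: 25 mm above the bench, 3 mm (bar's underside) above the tops of seated blanks; axes those of the fixture, the bar lies along y
- rig: tube stand, fixed; origin on the bench below the tube mouth, y axis out of the mouth: the bar is drawn towards +y. Steel tube, level, 27 mm outside, 20 mm bore, 370 mm long, from the mouth to -y, far end closed. Black-topped rests 12 mm thick, 50 mm wide at y = 125 and 265 mm; the bar slides through their open-topped slots, but fingers holding it cannot pass a rest: work between mouth and rest or between rests.
- tube_mouth (a point): centre of the tube's mouth, on the tube's axis, 60 mm above the bench; axes those of the stand. The bar's axis lies about 2 mm lower.
- rest_near (a point): slot of the first rest, 125 mm from the mouth: this point is the middle of the slot's floor, 50.5 mm above the bench; slot 20 mm wide, flared at the top, top of the rest 67 mm above the bench
- rest_far (a point): the same point of the second rest, 265 mm from the mouth
- bar_center (a point): centre of the square brass bar, 12 x 12 mm, 360 mm long, 0.35 to 0.53 kg; y axis along its length (at the start pointing out of the tube), z up at the start. At the start 50 to 72 mm of it stick out of the tube's mouth.
- round_a_center (a point): centre (5 mm above its underside) of a round steel watch-case blank, 40 mm in diameter, 10 mm thick, 95 g, lying flat on the bench; z axis is the disc's axis. May be absent.
- round_b_center (a point): centre (5 mm above its underside) of a round steel watch-case blank, 40 mm in diameter, 10 mm thick, 95 g, lying flat on the bench; z axis is the disc's axis. May be absent.
- round_c_center (a point): centre (5 mm above its underside) of a round steel watch-case blank, 40 mm in diameter, 10 mm thick, 95 g, lying flat on the bench; z axis is the disc's axis. May be absent.
- square_a_center (a point): centre (5 mm above its underside) of a square copper-coloured watch-case blank, 36 x 36 mm, 10 mm thick, 110 g, lying flat on the bench; x and y axes square to its sides. May be absent.
- square_b_center (a point): centre (5 mm above its underside) of a square copper-coloured watch-case blank, 36 x 36 mm, 10 mm thick, 110 g, lying flat on the bench; x and y axes square to its sides. May be absent.
- square_c_center (a point): centre (5 mm above its underside) of a square copper-coloured watch-case blank, 36 x 36 mm, 10 mm thick, 110 g, lying flat on the bench; x and y axes square to its sides. May be absent.
- pocket_round_a (a point): centre of the pale metal floor of a round pocket 43 mm in diameter, 5 mm deep, with a small chamfer, floor 6 mm above the bench; axes those of the fixture. A blank of this outline that is fully home has its centre 5 mm above this point and stands 5 mm proud of the plate.
- pocket_round_b (a point): centre of the pale metal floor of a round pocket 43 mm in diameter, 5 mm deep, with a small chamfer, floor 6 mm above the bench; axes those of the fixture. A blank of this outline that is fully home has its centre 5 mm above this point and stands 5 mm proud of the plate.
- pocket_round_c (a point): centre of the pale metal floor of a round pocket 43 mm in diameter, 5 mm deep, with a small chamfer, floor 6 mm above the bench; axes those of the fixture. A blank of this outline that is fully home has its centre 5 mm above this point and stands 5 mm proud of the plate.
- pocket_square_a (a point): centre of the pale metal floor of a square pocket 39 x 39 mm, sides square to the fixture, 5 mm deep, with a small chamfer, floor 6 mm above the bench; axes those of the fixture. A blank of this outline that is fully home has its centre 5 mm above this point and stands 5 mm proud of the plate.
- pocket_square_b (a point): centre of the pale metal floor of a square pocket 39 x 39 mm, sides square to the fixture, 5 mm deep, with a small chamfer, floor 6 mm above the bench; axes those of the fixture. A blank of this outline that is fully home has its centre 5 mm above this point and stands 5 mm proud of the plate.
- pocket_square_c (a point): centre of the pale metal floor of a square pocket 39 x 39 mm, sides square to the fixture, 5 mm deep, with a small chamfer, floor 6 mm above the bench; axes those of the fixture. A blank of this outline that is fully home has its centre 5 mm above this point and stands 5 mm proud of the plate.
- holder_left: bystander: steel movement holder, a cylinder 44 mm in diameter, 34 mm high with a small brass crown on its side, loose on the bench at the robot's left; origin at the centre of its underside. To be left alone.
- holder_right: bystander: steel movement holder, a cylinder 44 mm in diameter, 34 mm high with a small brass crown on its side, loose on the bench at the robot's right; origin at the centre of its underside. To be left alone.
- oil_stand: bystander: black oil-cup stand 75 x 130 mm with five white cups and a red dip pen 95 mm high, loose on the bench beyond the tube; origin at the centre of its underside. To be left alone.

How it is judged (in metres and radians):
On the way:
1. every blank present is fully home in a pocket of its outline, while the bar does not yet lie on the fixture (((horizontal distance between round_a_center and pocket_round_a below 0.004 m and z of round_a_center in the frame of pocket_round_a between 0.003 and 0.007 m) or (horizontal distance between round_a_center and pocket_round_b below 0.004 m and z of round_a_center in the frame of pocket_round_b between 0.003 and 0.007 m) or (horizontal distance between round_a_center and pocket_round_c below 0.004 m and z of round_a_center in the frame of pocket_round_c between 0.003 and 0.007 m)) and angle between the z axis of each of round_a_center, round_b_center, round_c_center, square_a_center, square_b_center, square_c_center and the z axis of fixture, either way round below 0.08 rad and ((horizontal distance between round_b_center and pocket_round_a below 0.004 m and z of round_b_center in the frame of pocket_round_a between 0.003 and 0.007 m) or (horizontal distance between round_b_center and pocket_round_b below 0.004 m and z of round_b_center in the frame of pocket_round_b between 0.003 and 0.007 m) or (horizontal distance between round_b_center and pocket_round_c below 0.004 m and z of round_b_center in the frame of pocket_round_c between 0.003 and 0.007 m)) and ((horizontal distance between round_c_center and pocket_round_a below 0.004 m and z of round_c_center in the frame of pocket_round_a between 0.003 and 0.007 m) or (horizontal distance between round_c_center and pocket_round_b below 0.004 m and z of round_c_center in the frame of pocket_round_b between 0.003 and 0.007 m) or (horizontal distance between round_c_center and pocket_round_c below 0.004 m and z of round_c_center in the frame of pocket_round_c between 0.003 and 0.007 m)) and ((horizontal distance between square_a_center and pocket_square_a below 0.004 m and z of square_a_center in the frame of pocket_square_a between 0.003 and 0.007 m) or (horizontal distance between square_a_center and pocket_square_b below 0.004 m and z of square_a_center in the frame of pocket_square_b between 0.003 and 0.007 m) or (horizontal distance between square_a_center and pocket_square_c below 0.004 m and z of square_a_center in the frame of pocket_square_c between 0.003 and 0.007 m)) and ((horizontal distance between square_b_center and pocket_square_a below 0.004 m and z of square_b_center in the frame of pocket_square_a between 0.003 and 0.007 m) or (horizontal distance between square_b_center and pocket_square_b below 0.004 m and z of square_b_center in the frame of pocket_square_b between 0.003 and 0.007 m) or (horizontal distance between square_b_center and pocket_square_c below 0.004 m and z of square_b_center in the frame of pocket_square_c between 0.003 and 0.007 m)) and ((horizontal distance between square_c_center and pocket_square_a below 0.004 m and z of square_c_center in the frame of pocket_square_a between 0.003 and 0.007 m) or (horizontal distance between square_c_center and pocket_square_b below 0.004 m and z of square_c_center in the frame of pocket_square_b between 0.003 and 0.007 m) or (horizontal distance between square_c_center and pocket_square_c below 0.004 m and z of square_c_center in the frame of pocket_square_c between 0.003 and 0.007 m)) and distance between bar_center and bar_seat above 0.06 m), for 0.2 s.
At the end, for the whole second after the job is handed in: every blank present is flat (within 0.08 rad) in a pocket of its outline, centred within 4 mm and within 2 mm of full depth; the bar is at rest in both notches: within 20 mm of centred end to end, 5 mm sideways, 4 mm in height and 0.04 rad of the fixture's length (((horizontal distance between round_a_center and pocket_round_a below 0.004 m and z of round_a_center in the frame of pocket_round_a between 0.003 and 0.007 m) or (horizontal distance between round_a_center and pocket_round_b below 0.004 m and z of round_a_center in the frame of pocket_round_b between 0.003 and 0.007 m) or (horizontal distance between round_a_center and pocket_round_c below 0.004 m and z of round_a_center in the frame of pocket_round_c between 0.003 and 0.007 m)) and angle between the z axis of each of round_a_center, round_b_center, round_c_center, square_a_center, square_b_center, square_c_center and the z axis of fixture, either way round below 0.08 rad and ((horizontal distance between round_b_center and pocket_round_a below 0.004 m and z of round_b_center in the frame of pocket_round_a between 0.003 and 0.007 m) or (horizontal distance between round_b_center and pocket_round_b below 0.004 m and z of round_b_center in the frame of pocket_round_b between 0.003 and 0.007 m) or (horizontal distance between round_b_center and pocket_round_c below 0.004 m and z of round_b_center in the frame of pocket_round_c between 0.003 and 0.007 m)) and ((horizontal distance between round_c_center and pocket_round_a below 0.004 m and z of round_c_center in the frame of pocket_round_a between 0.003 and 0.007 m) or (horizontal distance between round_c_center and pocket_round_b below 0.004 m and z of round_c_center in the frame of pocket_round_b between 0.003 and 0.007 m) or (horizontal distance between round_c_center and pocket_round_c below 0.004 m and z of round_c_center in the frame of pocket_round_c between 0.003 and 0.007 m)) and ((horizontal distance between square_a_center and pocket_square_a below 0.004 m and z of square_a_center in the frame of pocket_square_a between 0.003 and 0.007 m) or (horizontal distance between square_a_center and pocket_square_b below 0.004 m and z of square_a_center in the frame of pocket_square_b between 0.003 and 0.007 m) or (horizontal distance between square_a_center and pocket_square_c below 0.004 m and z of square_a_center in the frame of pocket_square_c between 0.003 and 0.007 m)) and ((horizontal distance between square_b_center and pocket_square_a below 0.004 m and z of square_b_center in the frame of pocket_square_a between 0.003 and 0.007 m) or (horizontal distance between square_b_center and pocket_square_b below 0.004 m and z of square_b_center in the frame of pocket_square_b between 0.003 and 0.007 m) or (horizontal distance between square_b_center and pocket_square_c below 0.004 m and z of square_b_center in the frame of pocket_square_c between 0.003 and 0.007 m)) and ((horizontal distance between square_c_center and pocket_square_a below 0.004 m and z of square_c_center in the frame of pocket_square_a between 0.003 and 0.007 m) or (horizontal distance between square_c_center and pocket_square_b below 0.004 m and z of square_c_center in the frame of pocket_square_b between 0.003 and 0.007 m) or (horizontal distance between square_c_center and pocket_square_c below 0.004 m and z of square_c_center in the frame of pocket_square_c between 0.003 and 0.007 m)) and x of bar_center in the frame of bar_seat between -0.005 and 0.005 m and y of bar_center in the frame of bar_seat between -0.02 and 0.02 m and z of bar_center in the frame of bar_seat between -0.004 and 0.004 m and angle between the y axis of bar_center and the y axis of fixture, either way round below 0.04 rad and linear speed of bar below 0.02 m/s); the robot touches nothing.
It fails at once if a movement holder or the oil stand is shifted by more than 30 mm (distance of any of holder_left, holder_right, oil_stand from where it was at the start of the episode above 0.03 m).
Of round_a, round_b, round_c, square_a, square_b, square_c only 4 to 6 are there at a start; the rules pass over those that are not, and their reading is None.
At some moment in a run one of round_a, round_b, round_c, square_a, square_b, square_c may be knocked a few centimetres aside while the robot is not near it.
Once in a run the grip may slacken for a moment while it holds something.
It also fails if it takes over 210 s, if anything falls off the work surface, if the arm or the gripper's body presses on something with over 40 N, if the wrist force passes 120 N, or if a joint passes its speed limit or range.

## Working session

There is one attempt and no reset: what is moved stays moved. The work goes in short steps, Python scripts to look and compute and a shell command to move; the robot and the scene stay as the last step left them, time stands still between calls to the robot, and variables do not carry over. Pictures are saved under pics/ and viewed, about 12 in all and at most 16, crops included, and the job is handed in when it is done.

```bash
ls; mkdir -p pics; cat > h.py <<'E'
import numpy as np, cv2
from cell import arm
def snap(n):
    s=arm.snapshot(n); np.savez('/tmp/%s.npz'%n,**{k:v for k,v in s.items()}); return s
def pix2w(s,u,v,z):
    x=(u-s['cx'])/s['fx']; y=(v-s['cy'])/s['fy']; rd=np.hypot(x,y); r=rd
    for _ in range(30): r=rd/(1+float(s['k1'])*r*r)
    k=r/rd if rd>0 else 1
    T=np.array(s['world_from_camera']); d=T[:3,:3]@[x*k,y*k,1]; o=T[:3,3]
    return o+d*(z-o[2])/d[2]
def w2pix(s,p):
    T=np.array(s['world_from_camera']); c=T[:3,:3].T@(np.array(p)-T[:3,3]); x,y=c[:2]/c[2]; f=1+float(s['k1'])*(x*x+y*y)
    return np.array([s['fx']*x*f+s['cx'],s['fy']*y*f+s['cy']])
def save(s,name,box=None,k=1):
    im=np.ascontiguousarray(s['color'][:,:,::-1])
    if box: im=im[box[1]:box[3],box[0]:box[2]]
    cv2.imwrite('pics/'+name+'.png',cv2.resize(im,None,fx=k,fy=k,interpolation=cv2.INTER_CUBIC))
E
python3 - <<'E'
from h import *
for n in('top','scene'):
    s=snap(n); save(s,n+'0',None,1.25)
    print({k:np.round(v,4).tolist() for k,v in s.items() if k!='color'})
print(arm.tips_ahead,arm.get_state())
E
```

```text
pics
{'fx': 397.712, 'fy': 397.712, 'cx': 321.7988, 'cy': 202.6101, 'k1': -0.0122, 'world_from_camera': [[-0.0099, -0.9855, 0.1693, 0.3625], [-0.9998, 0.0072, -0.0163, -0.0123], [0.0149, -0.1694, -0.9854, 1.2335], [0.0, 0.0, 0.0, 1.0]]}
{'fx': 387.5257, 'fy': 387.5257, 'cx': 320.356, 'cy': 200.1931, 'k1': 0.026, 'world_from_camera': [[-0.6494, 0.5231, -0.5519, 1.1167], [0.7604, 0.4515, -0.4668, 0.4464], [0.0049, -0.7228, -0.691, 0.7976], [0.0, 0.0, 0.0, 1.0]]}
0.019 {'time': 0.1, 'joint_pos': array([ 8.73530394e+01,  2.20875984e+01,  3.86945936e-01, -2.37638450e-02,
       -6.84116833e+01, -1.48159318e+01]), 'joint_vel': array([-0.03780749, -0.17617111,  0.16307316,  0.08020008, -0.04643954,
        0.05020792]), 'joint_efforts': array([-1.39163069e-03, -3.91686845e+01,  1.87936306e+01,  4.23197553e+00,
        1.34774734e-02, -6.94313667e-05]), 'eef_pos': array([0.18740023, 0.59571516, 0.24055536]), 'tool_rot': array([[ 9.53865614e-01, -3.00233515e-01, -4.75795093e-04],
       [-3.00233864e-01, -9.53863649e-01, -1.94069560e-03],
       [ 1.28818219e-04,  1.99401260e-03, -9.99998004e-01]]), 'wrist_force': array([-0.16948669,  0.73720981, -0.54501315]), 'ft_torque': array([-0.04173081, -0.05391096,  0.01965432]), 'grip_width': 1.0000966240899918}
```

View pics/top0.png

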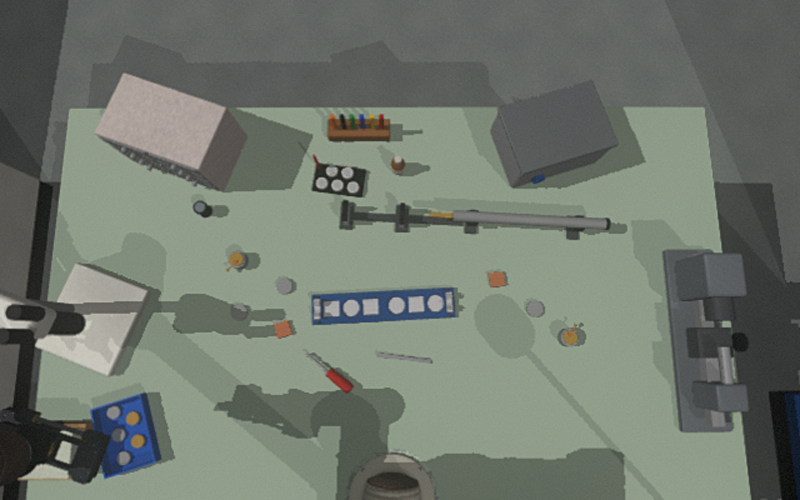

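View pics/scene0.png

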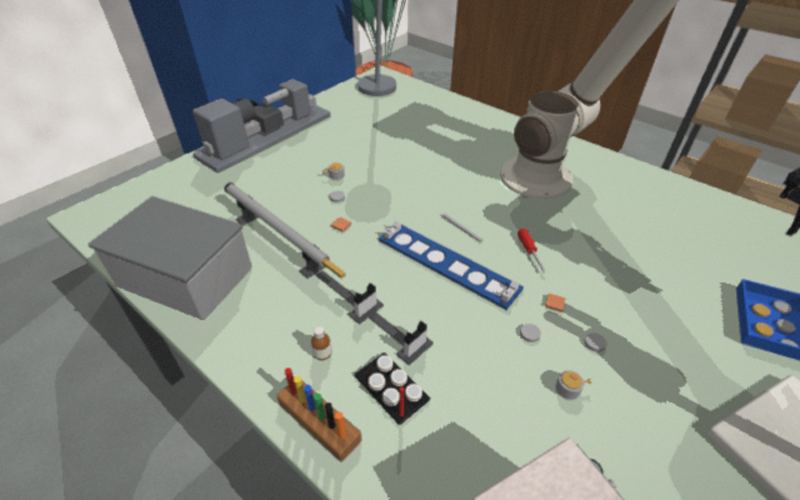

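Five blanks are visible: rounds in the top picture (800-px scale) at (285,285), (240,311) and (535,309), and squares at (284,328) and (497,279). The fixture centre is near (384,306) and the bar tip near (430,215). Next I'll get sub-pixel values from both cameras.

```bash
python3 - <<'E'
from h import *
t=dict(np.load('/tmp/top.npz')); s=dict(np.load('/tmp/scene.npz'))
a=cv2.resize(t['color'][205:285,170:470,::-1],None,fx=2.65,fy=2.65,interpolation=cv2.INTER_CUBIC)
b=cv2.resize(s['color'][130:290,260:500,::-1],None,fx=2.4,fy=2.4,interpolation=cv2.INTER_CUBIC)
c=np.zeros((600,800,3),np.uint8); c[:a.shape[0],:a.shape[1]]=a; c[214:214+b.shape[0],:b.shape[1]]=b; cv2.imwrite('pics/c1.png',c)
# blob candidates
for n,im,boxes in (('top',t,[(218,218,238,238),(182,238,202,258),(217,252,240,272),(385,212,412,234),(417,237,440,257)]),):
    for bx in boxes:
        p=im['color'][bx[1]:bx[3],bx[0]:bx[2]].astype(float)
        bg=np.median(p.reshape(-1,3),0); 
        d=np.linalg.norm(cv2.cvtColor(p.astype(np.uint8),cv2.COLOR_RGB2LAB).astype(float)[:,:,1:]-cv2.cvtColor(np.uint8([[bg]]),cv2.COLOR_RGB2LAB)[0,0,1:].astype(float),axis=2)
        print(bx,bg); print(d.astype(int)[::2,::2])
E
```

```text
(218, 218, 238, 238) [132. 144. 130.]
[[2 3 1 3 2 2 2 1 1 4]
 [3 2 2 3 2 2 3 2 3 2]
 [2 3 3 1 1 0 1 3 3 2]
 [2 1 0 9 7 9 8 2 1 2]
 [2 2 7 9 8 8 8 6 0 2]
 [3 1 8 6 7 7 8 8 2 1]
 [3 2 9 8 7 7 7 7 1 1]
 [2 2 7 9 7 7 7 6 1 2]
 [2 1 1 6 8 7 5 1 2 4]
 [2 3 2 2 2 3 4 3 3 3]]
(182, 238, 202, 258) [ 99. 108.  95.]
[[2 3 2 2 2 3 2 3 5 5]
 [2 3 2 2 3 4 2 2 3 3]
 [2 4 2 1 2 2 1 2 2 3]
 [1 0 1 5 9 7 5 0 1 3]
 [2 0 5 7 7 6 7 7 1 1]
 [0 1 8 5 8 7 7 7 3 1]
 [1 2 6 5 7 5 5 7 2 1]
 [1 1 8 5 7 7 6 6 0 1]
 [1 2 2 7 7 6 6 1 0 2]
 [0 1 1 0 3 4 1 1 0 0]]
(217, 252, 240, 272) [143. 110.  96.]
[[19 19 18 17 17 19 19 19 19 19 21 19]
 [18 18 19 18 17 19 20 19 19 19 19 20]
 [18 19 20 20 19 14 12 17 18 19 20 18]
 [20 20 14 12 16 18 18 10 19 19 20 20]
 [18  8 18 16 15 17 16  5 18 18 20 19]
 [18  9 16 15 15 15 16 13 18 18 20 18]
 [18 17 15 13 13 15 15 18 15 18 19 19]
 [18 19 10 14 16 16 16 19  5 17 18 20]
 [18 19  4 18 18 18  5 18 20 20 20 19]
 [18 20 13  5 18 21 20 19 20 19 20 20]]
(385, 212, 412, 234) [143. 155. 137.]
[[ 2  0  1  0  1  1  1  1  1  0  1  0  1  1]
 [ 0  1  1  1  1  1  1  1  0  1  1  1  1  0]
 [ 1  0  1  1  2  2  1  2  1  2  2  0  1  1]
 [ 1  0  1 10 23 30 30 32 33  3  1  0  0  1]
 [ 1  1  1 28 33 33 30 32 34  6  1  0  1  0]
 [ 0  0  2 17 33 31 31 31 33  9  3  2  0  1]
 [ 1  2  0  8 33 32 32 31 32 17  1  0  1  1]
 [ 1  1  1  7 32 31 31 31 33 27  3  1  1  1]
 [ 0  0  1  2 32 33 33 33 21 13  0  1  1  1]
 [ 1  1  0  1  1  1  2  2  1  2  1  1  2  0]
 [ 1  1  1  0  1  1  0  0  2  1  1  1  1  2]]
(417, 237, 440, 257) [131.  143.5 129. ]
[[3 3 2 4 3 2 4 3 2 1 4 2]
 [3 2 3 2 3 2 3 2 3 3 3 3]
 [5 2 2 1 7 7 7 1 2 3 3 3]
 [3 2 1 9 7 7 8 7 3 3 2 4]
 [2 2 5 8 9 7 7 6 9 0 3 2]
 [3 2 6 7 7 7 7 6 7 2 3 5]
 [1 4 2 7 8 7 8 8 8 1 2 2]
 [2 2 3 5 7 7 8 8 1 3 3 3]
 [1 1 2 2 1 3 3 1 5 4 4 3]
 [1 1 2 2 2 3 2 3 3 3 3 2]]
```

View pics/c1.png

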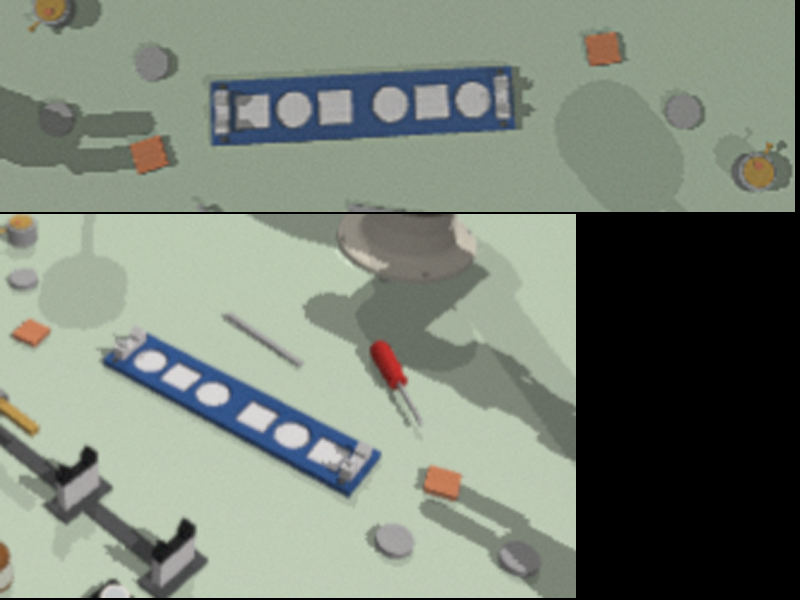

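```bash
cat > fit.py <<'E'
from h import *
from scipy.optimize import minimize
def proj(s,P): return np.array([w2pix(s,p) for p in P])
def outline(kind):
    if kind=='r': a=np.linspace(0,2*np.pi,40,endpoint=False); return .02*np.c_[np.cos(a),np.sin(a)]
    h=.018; return np.array([[h,h],[-h,h],[-h,-h],[h,-h]])
def fill(polys,box,K=8):
    m=None
    for q in polys:
        i=np.zeros(((box[3]-box[1])*K,(box[2]-box[0])*K),np.uint8)
        cv2.fillConvexPoly(i,np.round(((q-np.array(box[:2])+.5)*K-.5)*16).astype(np.int32),255,shift=4)
        m=i if m is None else m&i
    return cv2.resize(m,None,fx=1/K,fy=1/K,interpolation=cv2.INTER_AREA)/255.
def hull(q): return cv2.convexHull(q.astype(np.float32))[:,0]
def chroma(s,box):
    c=np.ascontiguousarray(s['color'][box[1]:box[3],box[0]:box[2]])
    return cv2.cvtColor((c/255.).astype(np.float32),cv2.COLOR_RGB2LAB)
def blank(kind,x,y,yaw,z0=0,cams=('top','scene'),S=None,verbose=True):
    """fit a blank seen by cams; returns dict cam->(x,y,yaw)"""
    out={}
    for n in cams:
        s=(S or {}).get(n) or dict(np.load('/tmp/%s.npz'%n)); c=w2pix(s,(x,y,z0+.005)); r=17
        box=[int(c[0])-r,int(c[1])-r,int(c[0])+r,int(c[1])+r]
        L=chroma(s,box); ab=cv2.GaussianBlur(L,(0,0),.6)[:,:,1:]
        bg=np.median(np.r_[ab[0],ab[-1],ab[:,0],ab[:,-1]],0); d=ab-bg
        cc=np.median(d[r-2:r+3,r-2:r+3].reshape(-1,2),0); m=np.clip(d@cc/(cc@cc),-.3,1.3)
        def model(p):
            o=outline(kind); R=np.array([[np.cos(p[2]),-np.sin(p[2])],[np.sin(p[2]),np.cos(p[2])]]); o=o@R.T+p[:2]/1000
            P=np.r_[np.c_[o,np.full(len(o),z0+0.)],np.c_[o,np.full(len(o),z0+.01)]]
            return cv2.GaussianBlur(fill([hull(proj(s,P))],box),(0,0),.6)
        f=lambda p:((model(p)-m)**2).sum()
        best=min((minimize(f,[x*1000,y*1000,w],method='Nelder-Mead',options=dict(initial_simplex=[[x*1000,y*1000,w],[x*1000+5,y*1000,w],[x*1000,y*1000+5,w],[x*1000,y*1000,w+.3]],xatol=.05,fatol=1e-3)) for w in ([yaw] if kind=='r' else [yaw,yaw+.4,yaw+.8,yaw+1.2])),key=lambda q:q.fun)
        p=best.x; out[n]=(p[0]/1000,p[1]/1000,(np.degrees(p[2])+45)%90-45)
        if verbose: print(kind,n,np.round(p[:2],1),'yaw',round(out[n][2],1),'res',round(best.fun,1),'of',round((m**2).sum(),1))
    return out
E
python3 - <<'E'
from fit import *
t=dict(np.load('/tmp/top.npz')); s=dict(np.load('/tmp/scene.npz'))
for k,u,v in (('r',285,285),('r',240,311),('s',284,328),('s',497,279),('r',535,309)):
    w=pix2w(t,u/1.25,v/1.25,.01); blank(k,w[0],w[1],0)
# fixture
A=pix2w(t,384/1.25,306/1.25,.011)
from fit import outline
ys=dict(r=(-.128,-.032,.08),s=(-.08,.032,.128))
for n,c in (('top',t),('scene',s)):
    q=w2pix(c,A); 
    box=[int(q[0])-90,int(q[1])-60,int(q[0])+90,int(q[1])+60]; b=cv2.GaussianBlur(chroma(c,box),(0,0),.6)[:,:,2]
    def model(p,full=False):
        R=np.array([[np.cos(p[2]),-np.sin(p[2])],[np.sin(p[2]),np.cos(p[2])]]); T=lambda o,z:np.c_[o@R.T+p[:2]/1000,np.full(len(o),z)]
        m=0;roi=0
        for k in ys:
            for y in ys[k]:
                if k=='s' and y==.128: continue
                o=outline(k)*(43/40 if k=='r' else 39/36)+[0,y]
                m=m+fill([proj(c,T(o,.006)).astype(np.float32),proj(c,T(o,.011)).astype(np.float32)],box,6)
                roi=roi+fill([proj(c,T((o-[0,y])*1.2+[0,y],.011)).astype(np.float32)],box,6)
        return cv2.GaussianBlur(m,(0,0),.6),roi
    def f(p):
        m,roi=model(p); w=roi0
        X=np.c_[m[w],np.ones(w.sum())]; r=np.linalg.lstsq(X,b[w],rcond=None); return r[1][0]
    p0=np.array([A[0]*1000,A[1]*1000,np.radians(2)]); 
    for _ in range(3):
        roi0=model(p0)[1]>.5
        r=minimize(f,p0,method='Nelder-Mead',options=dict(initial_simplex=[p0,p0+[4,0,0],p0+[0,4,0],p0+[0,0,.03]],xatol=.02,fatol=1e-2)); p0=r.x
    print('fixture',n,np.round(p0[:2],1),np.degrees(p0[2]).round(2),r.fun,roi0.sum())
E
```

```text
r top [494.2 260.3] yaw 13.9 res 2.7 of 126.2
r scene [495.5 262.3] yaw -5.5 res 7.6 of 182.8
r top [430.5 369. ] yaw -2.4 res 38.4 of 169.2
r scene [431.  370.9] yaw -0.8 res 27.9 of 216.0
s top [389.4 261.6] yaw 18.1 res 1.6 of 129.3
s scene [389.5 263. ] yaw 17.5 res 7.5 of 128.0
s top [ 507.3 -266.5] yaw 8.2 res 1.3 of 121.6
s scene [ 507.4 -264.8] yaw 7.5 res 6.3 of 81.7
r top [ 433.4 -357.9] yaw -2.7 res 4.1 of 135.1
r scene [ 435.9 -354.7] yaw 9.1 res 60.6 of 136.5
fixture top [442.9  16.4] 2.69 1600.8167808024837 1154
fixture scene [444.6  18.4] 2.66 6121.593077641818 907
```

Both cameras agree apart from a consistent offset of about (1, 2) mm, and the fixture yaw is 2.7°. I'll move to the first round now.

```bash
cat > plan.py <<'E'
import sys; from h import *
from scipy.spatial.transform import Rotation as Ro
def plan(x,y,z,yaw):
    st=arm.get_state(); R=np.array(st['tool_rot']); a=np.radians(yaw)
    Rt=np.array([[np.cos(a),np.sin(a),0],[np.sin(a),-np.cos(a),0],[0,0,-1]])
    d=R.T@(np.array([x,y,z])/1000-st['eef_pos'])*1000; r=Ro.from_matrix(R.T@Rt).as_rotvec()
    print('t',round(st['time'],2),'pos',np.round(np.array(st['eef_pos'])*1000,1),'yaw',round(np.degrees(np.arctan2(R[1,0],R[0,0])),1),'g',round(st['grip_width'],3),'F',np.round(st['wrist_force'],1),'-> shift',np.round(d,1),'turn',np.round(r,3))
def fx(u,v,c=(443.7,17.4),a=np.radians(2.68)):
    return c[0]+u*np.cos(a)-v*np.sin(a), c[1]+u*np.sin(a)+v*np.cos(a)
if __name__=='__main__': plan(*map(float,sys.argv[1:5]))
E
python3 plan.py 494.9 261.3 70 -87.3
```

```text
t 0.1 pos [187.4 595.7 240.6] yaw -17.5 g 1.0 F [-0.2  0.7 -0.5] -> shift [393.7 226.3 171.1] turn [ 2.000e-03 -1.000e-03  1.219e+00]
```

```bash
python3 -m inch '[[394,226,171,0.002,-0.001,1.219,0.7],[394,226,171,0.002,-0.001,1.219,0.7],[394,226,171,0.002,-0.001,1.219,0.7],[394,226,171,0.002,-0.001,1.219,0.7],[394,226,171,0.002,-0.001,1.219,0.7],[394,226,171,0.002,-0.001,1.219,0.7],[394,226,171,0.002,-0.001,1.219,0.7],[394,226,171,0.002,-0.001,1.219,0.7],[394,226,171,0.002,-0.001,1.219,0.7],[394,226,171,0.002,-0.001,1.219,0.7]]' 25; python3 plan.py 494.9 261.3 70 -87.3
```

```text
time: 0.93
eef_pos: [0.4527, 0.3079, 0.0939]
tool_rot: [[0.042, -0.999, 0.001], [-0.999, -0.042, 0.002], [-0.002, -0.001, -1.0]]
wrist_force: [0.6, 0.0, 1.2]
grip_width: 0.699
t 0.93 pos [452.7 307.9  93.9] yaw -87.6 g 0.699 F [0.6 0.  1.2] -> shift [ 48.3 -40.2  23.9] turn [-0.001  0.002 -0.006]
```

```bash
python3 -m inch '[[0,0,0,0,0,0,0.7],[0,0,0,0,0,0,0.7],[0,0,0,0,0,0,0.7]]' >/dev/null; python3 plan.py 494.9 261.3 70 -87.3
```

```text
t 1.18 pos [452.1 309.6  94.6] yaw -87.3 g 0.699 F [-0.3  0.1  0.3] -> shift [ 50.3 -40.4  24.6] turn [-0.001  0.002 -0.   ]
```

```bash
python3 -m inch '[[50,-40,24,0,0.002,0,0.7],[50,-40,24,0,0.002,0,0.7],[50,-40,25,0,0.002,0,0.7],[50,-40,45,0,0.002,0,0.7],[50,-40,60,0,0.002,0,0.7],[50,-40,69,0,0.002,0,0.7],[50,-40,69,0,0.002,0,0.3],[50,-40,69,0,0.002,0,0.3],[50,-40,69,0,0.002,0,0.3],[50,-40,69,0,0.002,0,0.3]]' 15; python3 -m inch '[[0,0,0,0,0,0,0.3],[0,0,0,0,0,0,0.3],[0,0,0,0,0,0,0.3],[0,0,0,0,0,0,0.7],[0,0,0,0,0,0,0.7],[0,0,-20,0,0,0,0.7],[0,0,-20,0,0,0,0.7]]' 15;python3 plan.py 494.9 261.3 25 2.7
```

```text
time: 2.02
eef_pos: [0.4948, 0.2626, 0.0268]
tool_rot: [[0.048, -0.999, 0.003], [-0.999, -0.048, 0.001], [-0.001, -0.003, -1.0]]
wrist_force: [-0.1, -0.6, -0.3]
grip_width: 0.481
time: 2.6
eef_pos: [0.4955, 0.2622, 0.0477]
tool_rot: [[0.048, -0.999, 0.004], [-0.999, -0.048, 0.002], [-0.001, -0.004, -1.0]]
wrist_force: [0.0, 0.6, -0.4]
grip_width: 0.65
t 2.6 pos [495.5 262.2  47.7] yaw -87.3 g 0.65 F [ 0.   0.6 -0.4] -> shift [ 0.9  0.8 22.7] turn [-0.004 -0.002 -1.57 ]
```

```bash
python3 -m inch '[[0,0,0,-0.003,-0.002,-1.57,0.7],[0,0,0,-0.003,-0.002,-1.57,0.7],[0,0,0,-0.003,-0.002,-1.57,0.7],[0,0,0,-0.003,-0.002,-1.57,0.7],[0,0,0,-0.003,-0.002,-1.57,0.7],[0,0,0,-0.003,-0.002,-1.57,0.7],[0,0,0,-0.003,-0.002,-1.57,0.7],[0,0,0,-0.003,-0.002,-1.57,0.7],[0,0,0,-0.003,-0.002,-1.57,0.7],[0,0,0,-0.003,-0.002,-1.57,0.7]]' >/dev/null; python3 -m inch '[[0,0,0,0,0,-0.32,0.7],[0,0,0,0,0,-0.32,0.7],[0,0,0,0,0,-0.32,0.7],[0,0,0,0,0,-0.32,0.7]]'; python3 plan.py 495.5 262.2 25 2.7
```

```text
time: 3.77
eef_pos: [0.494, 0.2611, 0.045]
tool_rot: [[0.999, 0.047, -0.003], [0.047, -0.999, -0.001], [-0.003, 0.001, -1.0]]
wrist_force: [-0.2, 0.1, 0.4]
grip_width: 0.699
t 3.77 pos [494.  261.1  45. ] yaw 2.7 g 0.699 F [-0.2  0.1  0.4] -> shift [ 1.6 -1.  20. ] turn [ 0.001  0.003 -0.   ]
```

```bash
python3 -m inch '[[1,0,10,0,0.003,0,0.7],[1,0,20,0,0.003,0,0.7],[1,0,20,0,0.003,0,0.7],[1,0,20,0,0.003,0,0.3],[1,0,20,0,0.003,0,0.3],[1,0,20,0,0.003,0,0.3],[1,0,20,0,0.003,0,0.3],[1,0,20,0,0.003,0,0.3],[1,0,20,0,0.003,0,0.3]]' 30; python3 -m inch '[[0,0,0,0,0,0,0.3],[0,0,-25,0,0,0,0.3],[0,0,-60,0,0,0,0.3],[0,0,-60,0,0,0,0.3],[0,0,-60,0,0,0,0.3]]' 30; python3 - <<'E'
from fit import *
for n in('top','scene'): snap(n)
p=np.array(arm.get_state()['eef_pos']);print(p,arm.get_state()['grip_width'])
blank('r',p[0],p[1],0,z0=p[2]-.0252)
t=dict(np.load('/tmp/top.npz'));s=dict(np.load('/tmp/scene.npz'))
qs=[w2pix(c,p).astype(int) for c in(t,s)]
ims=[cv2.resize(c['color'][q[1]-40:q[1]+40,q[0]-40:q[0]+40,::-1],None,fx=5,fy=5,interpolation=cv2.INTER_CUBIC) for c,q in zip((t,s),qs)]
cv2.imwrite('pics/hold.png',np.hstack(ims))
E
```

```text
time: 4.52
eef_pos: [0.4955, 0.2619, 0.0261]
tool_rot: [[0.999, 0.046, 0.002], [0.046, -0.999, 0.0], [0.002, -0.0, -1.0]]
wrist_force: [-0.2, 0.7, 1.0]
grip_width: 0.432
time: 4.93
eef_pos: [0.4961, 0.2626, 0.0877]
tool_rot: [[0.999, 0.046, 0.005], [0.046, -0.999, 0.003], [0.005, -0.003, -1.0]]
wrist_force: [0.6, -0.4, -1.9]
grip_width: 0.434
[0.49446699 0.26120602 0.08513396] 0.4361041470376231
r top [490.2 249.4] yaw -41.2 res 319.1 of 495.4
r scene [490.9 264.5] yaw 14.9 res 267.7 of 450.6
```

View pics/hold.png

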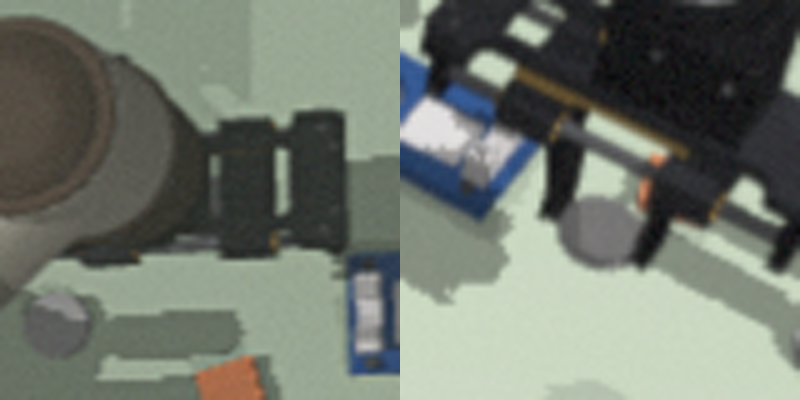

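The scene crop shows the disc held between the fingertips (crop about (600,231)); the top view is hidden by the arm. Grip width is steady. I'll carry it to the +80 round pocket.

```bash
python3 plan.py 440 97.3 55 2.7
```

```text
t 5.03 pos [494.5 261.2  85.1] yaw 2.6 g 0.436 F [-0.6 -0.2 -1.8] -> shift [-61.9 161.2  30.3] turn [ 0.001  0.    -0.002]
```

```bash
python3 -m inch '[[-15,40,5,0,0,0,0.3],[-31,80,5,0,0,0,0.3],[-47,121,5,0,0,0,0.3],[-62,155,10,0,0,0,0.3],[-62,161,20,0,0,0,0.3],[-62,161,30,0,0,0,0.3],[-62,161,30,0,0,0,0.3],[-62,161,30,0,0,0,0.3],[-62,161,30,0,0,0,0.3]]' 30; python3 plan.py 440 97.3 33 2.7
```

```text
time: 5.78
eef_pos: [0.4409, 0.0983, 0.0554]
tool_rot: [[0.999, 0.047, 0.001], [0.047, -0.999, -0.001], [0.001, 0.001, -1.0]]
wrist_force: [0.6, 0.6, -0.0]
grip_width: 0.435
t 5.78 pos [440.9  98.3  55.4] yaw 2.7 g 0.435 F [ 0.6  0.6 -0. ] -> shift [-0.9  0.9 22.4] turn [ 0.001 -0.001 -0.   ]
```

```bash
python3 -m inch '[[-0.8,0.8,12,0,0,0,0.3],[-0.8,0.8,16,0,0,0,0.3],[-0.8,0.8,18,0,0,0,0.3],[-0.8,0.8,20,0,0,0,0.3],[-0.8,0.8,20,0,0,0,0.3]]' 30; python3 plan.py 440 97.3 33 2.7;python3 -m inch '[[0,0,1,0,0,0,0.3],[0,0,2,0,0,0,0.3],[0,0,2,0,0,0,0.3]]' 30; python3 plan.py 440 97.3 33 2.7
```

```text
time: 6.2
eef_pos: [0.4403, 0.0975, 0.0359]
tool_rot: [[0.999, 0.047, 0.001], [0.047, -0.999, -0.0], [0.001, 0.0, -1.0]]
wrist_force: [-0.8, -0.0, 2.2]
grip_width: 0.438
t 6.2 pos [440.3  97.5  35.9] yaw 2.7 g 0.438 F [-0.8 -0.   2.2] -> shift [-0.3  0.1  2.9] turn [ 0.    -0.001 -0.   ]
time: 6.45
eef_pos: [0.4408, 0.0975, 0.0344]
tool_rot: [[0.999, 0.047, 0.003], [0.047, -0.999, 0.0], [0.003, -0.0, -1.0]]
wrist_force: [-0.8, 0.3, 5.6]
grip_width: 0.438
t 6.45 pos [440.8  97.5  34.4] yaw 2.7 g 0.438 F [-0.8  0.3  5.6] -> shift [-0.8  0.2  1.4] turn [-0.    -0.003 -0.   ]
```

```bash
python3 -m inch '[[0,0,1,0,0,0,0.3],[0,0,2,0,0,0,0.3],[0,0,2,0,0,0,0.3]]' 30; python3 plan.py 440 97.3 33 2.7; python3 -m inch '[[0,0,-1,0,0,0,0.6],[0,0,-1,0,0,0,0.6],[0,0,-1,0,0,0,0.6],[0,0,-60,0,0,0,0.6],[0,0,-80,0,0,0,0.6],[0,0,-120,0,0,0,0.6]]' 30;  python3 plan.py 431 370 100 -87.3
python3 - <<'E'
from fit import *
for n in('top','scene'): snap(n)
s=dict(np.load('/tmp/scene.npz')); save(s,'s1',(330,150,450,260),5)
E
```

```text
time: 6.7
eef_pos: [0.441, 0.0977, 0.0322]
tool_rot: [[0.999, 0.046, 0.004], [0.046, -0.999, 0.001], [0.004, -0.001, -1.0]]
wrist_force: [0.9, -0.4, 1.8]
grip_width: 0.432
t 6.7 pos [441.   97.7  32.2] yaw 2.7 g 0.432 F [ 0.9 -0.4  1.8] -> shift [-1.   0.4 -0.8] turn [-0.001 -0.004 -0.001]
time: 7.2
eef_pos: [0.4387, 0.0966, 0.1518]
tool_rot: [[0.999, 0.046, -0.003], [0.046, -0.999, -0.003], [-0.003, 0.002, -1.0]]
wrist_force: [1.2, 1.2, 0.0]
grip_width: 0.6
t 7.2 pos [438.7  96.6 151.8] yaw 2.6 g 0.6 F [1.2 1.2 0. ] -> shift [   5.  -273.6   51.1] turn [0.004 0.    1.57 ]
```

View pics/s1.png

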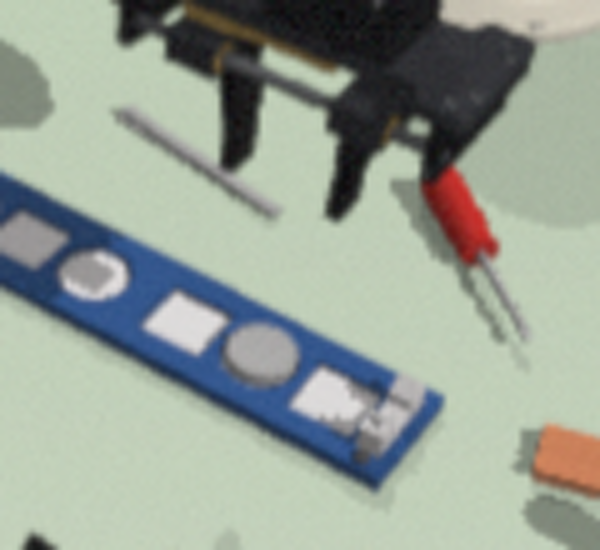

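The disc sits in its pocket (crop (262,352)) with an even rim. I'll re-measure the remaining blanks and check the seated one.

```bash
python3 - <<'E'
from fit import *
blank('r',.4405,.0975,0,z0=.006)
blank('r',.431,.370,0);blank('s',.3895,.2623,.31);blank('s',.5073,-.2656,.14);blank('r',.4343,-.3563,0)
import plan; plan.plan(389.5,262.3,60,-72.2)
E
```

```text
r top [427.6  72.1] yaw -43.6 res 1117.9 of 1361.7
r scene [458.8 125.4] yaw -27.5 res 993.8 of 1261.2
r top [430.5 368.7] yaw 25.2 res 114.0 of 217.7
r scene [431.1 370.9] yaw 14.2 res 23.7 of 205.6
s top [419.9 287.3] yaw 37.3 res 658.3 of 884.8
s scene [389.2 263. ] yaw 18.0 res 7.3 of 129.6
s top [ 507.3 -266.4] yaw 8.5 res 1.7 of 122.0
s scene [ 507.4 -265.1] yaw 8.9 res 5.4 of 83.7
r top [ 433.4 -356.7] yaw 17.0 res 25.0 of 150.5
r scene [ 437.1 -353.3] yaw 7.3 res 86.0 of 163.4
t 7.3 pos [443.4  99.  157.5] yaw 2.7 g 0.599 F [ 1.   0.4 -1.3] -> shift [ -47.4 -165.2   97.7] turn [-0.013 -0.008  1.308]
```

```bash
python3 -m inch '[[-10,-40,0,0,0,0.12,0.7],[-20,-80,0,0,0,0.24,0.7],[-30,-120,0,0,0,0.36,0.7],[-47,-165,60,0,0,0.48,0.7],[-47,-165,90,0,0,1.308,0.7],[-47,-165,90,0,0,1.308,0.7],[-47,-165,90,0,0,1.308,0.7],[-47,-165,90,0,0,1.308,0.7],[-47,-165,90,0,0,1.308,0.7],[-47,-165,90,0,0,1.308,0.7]]' 30 >/dev/null; python3 -m inch '[[0,0,0,0,0,0.2,0.7],[0,0,0,0,0,0.2,0.7],[0,0,0,0,0,0.2,0.7]]' >/dev/null; python3 plan.py 389.5 262.3 25 -72.2
```

```text
t 8.38 pos [384.9 259.3  60.9] yaw -77.0 g 0.703 F [ 0.7 -0.9 -0.1] -> shift [-1.9 -5.2 35.9] turn [ 0.    -0.001 -0.084]
```

```bash
python3 -m inch '[[-2,-5,10,0,-0.001,-0.084,0.7],[-2,-5,10,0,-0.001,-0.084,0.7],[-2,-5,10,0,-0.001,-0.084,0.7]]' >/dev/null; python3 plan.py 389.5 262.3 25 -72.2
```

```text
t 8.63 pos [389.5 262.4  51. ] yaw -72.1 g 0.699 F [-0.  -0.   0.2] -> shift [ 0.1 -0.  26. ] turn [ 0.    -0.001  0.001]
```

```bash
python3 -m inch '[[0,0,13,0,0,0,0.7],[0,0,26,0,0,0,0.7],[0,0,26,0,0,0,0.7],[0,0,26,0,0,0,0.3],[0,0,26,0,0,0,0.3],[0,0,26,0,0,0,0.3],[0,0,26,0,0,0,0.3],[0,0,26,0,0,0,0.3],[0,0,26,0,0,0,0.3]]' 30; python3 -m inch '[[0,0,0,0,0,0,0.3],[0,0,-20,0,0,0,0.3],[0,0,-40,0,0,0,0.3],[0,0,-40,0,0,0,0.3],[0,0,-40,0,0,0,0.3]]'; python3 -c "
import plan; plan.plan(*plan.fx(.5,32),55,-87.3)"
```

```text
time: 9.38
eef_pos: [0.3902, 0.2633, 0.0262]
tool_rot: [[0.307, -0.952, 0.002], [-0.952, -0.307, 0.002], [-0.001, -0.003, -1.0]]
wrist_force: [0.0, -0.2, 3.9]
grip_width: 0.402
time: 9.8
eef_pos: [0.39, 0.2632, 0.0662]
tool_rot: [[0.307, -0.952, 0.002], [-0.952, -0.307, 0.003], [-0.002, -0.003, -1.0]]
wrist_force: [-0.3, 0.5, -1.9]
grip_width: 0.403
t 9.8 pos [390.  263.2  66.2] yaw -72.1 g 0.403 F [-0.3  0.5 -1.9] -> shift [219.7  15.5  10.7] turn [-0.003  0.002  0.265]
```

```bash
python3 -m inch '[[40,4,0,0,0,0.1,0.3],[80,8,0,0,0,0.2,0.3],[120,12,0,0,0,0.265,0.3],[160,15,0,0,0,0.265,0.3],[200,15,5,0,0,0.265,0.3],[219.7,15.5,10,0,0,0.265,0.3],[219.7,15.5,10,0,0,0.265,0.3],[219.7,15.5,10,0,0,0.265,0.3],[219.7,15.5,10,0,0,0.265,0.3]]' >/dev/null; python3 -c "
import plan; plan.plan(*plan.fx(.5,32),32,-87.3)"
```

```text
t 10.55 pos [442.1  49.1  54.8] yaw -87.3 g 0.399 F [ 0.9  0.5 -2.2] -> shift [-0.3 -0.6 22.8] turn [ 0.  0. -0.]
```

```bash
python3 -m inch '[[-0.3,-0.5,12,0,0,0,0.3],[-0.3,-0.5,16,0,0,0,0.3],[-0.3,-0.5,18,0,0,0,0.3],[-0.3,-0.5,19,0,0,0,0.3],[-0.3,-0.5,20,0,0,0,0.3],[-0.3,-0.5,21,0,0,0,0.3],[-0.3,-0.5,22,0,0,0,0.3],[-0.3,-0.5,22,0,0,0,0.3],[-0.3,-0.5,22,0,0,0,0.3]]' >/dev/null; python3 -c "
import plan; plan.plan(*plan.fx(.5,32),32,-87.3)"
```

```text
t 11.3 pos [443.1  49.4  33.5] yaw -87.3 g 0.404 F [-0.7 -0.1 -1.5] -> shift [-0.   0.4  1.5] turn [-0.001  0.001  0.   ]
```

```bash
python3 -m inch '[[0,0,1,0,0,0,0.3],[0,0,1,0,0,0,0.3],[0,0,1,0,0,0,0.6],[0,0,1,0,0,0,0.6],[0,0,1,0,0,0,0.6],[0,0,-10,0,0,0,0.6],[0,0,-50,0,0,0,0.6],[0,0,-80,0,0,0,0.6]]' 30;  python3 plan.py 431 370 60 -87.3
```

```text
time: 11.97
eef_pos: [0.4428, 0.0491, 0.1145]
tool_rot: [[0.048, -0.999, -0.0], [-0.999, -0.048, -0.0], [0.0, 0.0, -1.0]]
wrist_force: [1.3, 0.1, -0.1]
grip_width: 0.592
t 11.97 pos [442.8  49.1 114.5] yaw -87.3 g 0.592 F [ 1.3  0.1 -0.1] -> shift [-321.1   -3.5   54.4] turn [ 0.    -0.     0.001]
```

```bash
python3 -m inch '[[-41,0,5,0,0,0,0.65],[-82,0,5,0,0,0,0.65],[-123,0,10,0,0,0,0.65],[-164,0,20,0,0,0,0.65],[-205,-1,30,0,0,0,0.65],[-246,-2,40,0,0,0,0.65],[-287,-3,50,0,0,0,0.65],[-321,-3.5,54,0,0,0,0.65],[-321,-3.5,54,0,0,0,0.65],[-321,-3.5,54,0,0,0,0.65]]' >/dev/null;python3 -m inch '[[0,0,0,0,0,0,0.65],[0,0,0,0,0,0,0.65]]' >/dev/null; python3 plan.py 431 370 25 -87.3; python3 - <<'E'
from fit import *
for n in('top','scene'): snap(n)
blank('r',.431,.370,0,cams=('scene',));blank('s',.5073,-.2656,.14);blank('r',.4343,-.3563,0)
t=dict(np.load('/tmp/top.npz')); save(t,'t1',(160,150,480,310),2.5)
E
```

```text
t 12.97 pos [431.3 369.   59.8] yaw -87.3 g 0.649 F [-1.  -1.   0.1] -> shift [-1.   0.3 34.8] turn [-0.001  0.    -0.001]
r scene [389.5 368.6] yaw 40.6 res 454.6 of 738.6
s top [ 507.2 -266.5] yaw 8.2 res 1.3 of 122.9
s scene [ 507.2 -264.7] yaw 8.7 res 6.3 of 81.7
r top [ 433.2 -357.8] yaw 16.8 res 4.9 of 133.6
r scene [ 435.6 -354.4] yaw 7.6 res 49.3 of 123.5
```

View pics/t1.png

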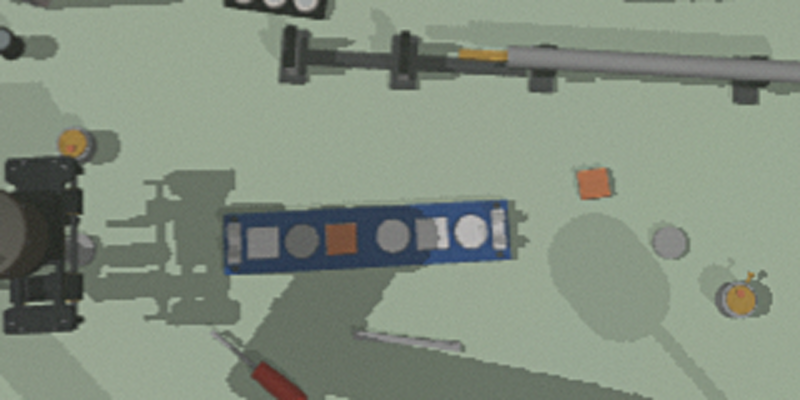

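Two blanks are seated, at crop (302,240) and (341,238). The next disc edge is visible at (85,247), where expected, so I'll descend on it.

```bash
python3 -m inch '[[-0.9,0,13,0,0,0,0.65],[-0.9,0,26,0,0,0,0.65],[-0.9,0,35,0,0,0,0.65],[-0.9,0,35,0,0,0,0.3],[-0.9,0,35,0,0,0,0.3],[-0.9,0,35,0,0,0,0.3],[-0.9,0,35,0,0,0,0.3],[-0.9,0,35,0,0,0,0.3],[-0.9,0,35,0,0,0,0.3],[-0.9,0,35,0,0,0,0.3]]' 30; python3 -m inch '[[0,0,0,0,0,0,0.3],[0,0,-20,0,0,0,0.3],[0,0,-50,0,0,0,0.3],[0,0,-50,0,0,0,0.3],[0,0,-50,0,0,0,0.3]]'; python3 -c "
import plan; plan.plan(*plan.fx(.5,-32),55,-87.3)"
```

```text
time: 13.9
eef_pos: [0.4318, 0.3715, 0.0254]
tool_rot: [[0.048, -0.999, 0.002], [-0.999, -0.048, 0.002], [-0.002, -0.002, -1.0]]
wrist_force: [0.2, -0.1, 2.4]
grip_width: 0.442
time: 14.32
eef_pos: [0.4316, 0.372, 0.0761]
tool_rot: [[0.047, -0.999, 0.003], [-0.999, -0.047, 0.004], [-0.004, -0.003, -1.0]]
wrist_force: [-0.8, 0.5, -2.4]
grip_width: 0.438
t 14.32 pos [431.6 372.   76.1] yaw -87.3 g 0.438 F [-0.8  0.5 -2.4] -> shift [386.8   4.3  19.6] turn [-0.003  0.004  0.   ]
```

```bash
python3 -m inch '[[41,0,0,0,0,0,0.3],[82,1,0,0,0,0,0.3],[123,1,0,0,0,0,0.3],[164,2,0,0,0,0,0.3],[205,2,0,0,0,0,0.3],[246,3,0,0,0,0,0.3],[287,3,0,0,0,0,0.3],[328,4,0,0,0,0,0.3],[369,4,0,0,0,0,0.3],[386,4.3,10,-0.002,0.003,0,0.3]]' >/dev/null; python3 -m inch '[[0,0,10,0,0,0,0.3],[0,0,10,0,0,0,0.3],[0,0,10,0,0,0,0.3],[0,0,10,0,0,0,0.3]]' >/dev/null; python3 -c "
import plan; plan.plan(*plan.fx(.5,-31.2),32,-87.3)"
```

```text
t 15.48 pos [445.2 -14.3  54.2] yaw -87.2 g 0.432 F [-0.1  0.5 -0.9] -> shift [-0.6 -0.5 22.2] turn [ 0.002 -0.002  0.001]
```

```bash
python3 -m inch '[[-0.6,-0.5,12,0,0,0,0.3],[-0.6,-0.5,16,0,0,0,0.3],[-0.6,-0.5,18,0,0,0,0.3],[-0.6,-0.5,19,0,0,0,0.3],[-0.6,-0.5,20,0,0,0,0.3],[-0.6,-0.5,21,0,0,0,0.3],[-0.6,-0.5,22,0,0,0,0.3],[-0.6,-0.5,22,0,0,0,0.3],[-0.6,-0.5,22,0,0,0,0.3]]' >/dev/null; python3 -c "
import plan; plan.plan(*plan.fx(.5,-31.2),32,-87.3)"
```

```text
t 16.23 pos [445.8 -14.1  32.5] yaw -87.3 g 0.436 F [-0.2 -0.2  0.1] -> shift [-0.4  0.1  0.5] turn [ 0.001 -0.002  0.   ]
```

```bash
python3 -m inch '[[0,0,0.5,0,0,0,0.6],[0,0,0.5,0,0,0,0.6],[0,0,0.5,0,0,0,0.6],[0,0,-10,0,0,0,0.6],[0,0,-45,0,0,0,0.6],[0,0,-50,0,0,0,0.6],[0,0,-50,0,0,0,0.6]]' 30;  python3 plan.py 507.2 -265.6 55 -81.7
```

```text
time: 16.82
eef_pos: [0.4476, -0.0135, 0.0846]
tool_rot: [[0.048, -0.999, 0.005], [-0.999, -0.048, -0.001], [0.001, -0.005, -1.0]]
wrist_force: [-0.5, -0.1, 0.1]
grip_width: 0.595
t 16.82 pos [447.6 -13.5  84.6] yaw -87.3 g 0.595 F [-0.5 -0.1  0.1] -> shift [254.6 -47.4  30. ] turn [-0.005 -0.001 -0.097]
```

```bash
python3 -m inch '[[40,-7,0,0,0,0,0.65],[80,-14,0,0,0,0,0.65],[120,-21,0,0,0,0,0.65],[160,-28,0,0,0,-0.097,0.65],[200,-36,10,0,0,-0.097,0.65],[240,-44,25,0,0,-0.097,0.65],[254.6,-47.4,30,0,0,-0.097,0.65],[254.6,-47.4,30,0,0,-0.097,0.65],[254.6,-47.4,30,0,0,-0.097,0.65],[254.6,-47.4,30,0,0,-0.097,0.65]]' >/dev/null; python3 -m inch '[[0,0,0,0,0,0,0.65],[0,0,0,0,0,0,0.65]]' >/dev/null; python3 plan.py 507.2 -265.6 25 -81.7; python3 - <<'E'
from fit import *
for n in('top','scene'): snap(n)
blank('r',.4343,-.3563,0)
t=dict(np.load('/tmp/top.npz')); save(t,'t2',(220,200,480,290),3)
E
```

```text
t 17.82 pos [ 505.3 -265.    53.5] yaw -81.6 g 0.649 F [-0.  -0.4 -0.5] -> shift [ 0.8 -1.9 28.5] turn [ 0.001 -0.002  0.001]
r top [ 434.8 -353.2] yaw -2.4 res 283.3 of 436.0
r scene [ 446.2 -353.9] yaw -2.2 res 252.8 of 220.0
```

View pics/t2.png

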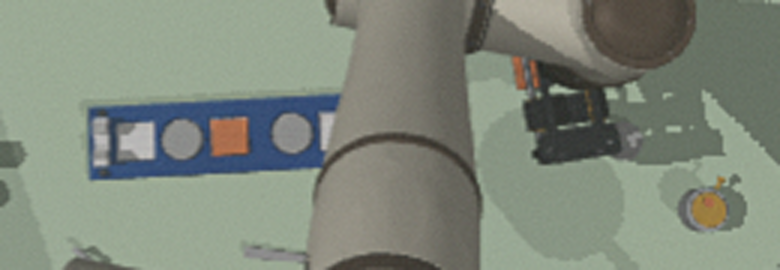

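Three blanks sit in pockets at crop (182,139), (230,136) and (293,132). The square is partly visible under the gripper at (525,72), in its old place.

```bash
python3 -m inch '[[0.8,-1.9,13,0,0,0,0.65],[0.8,-1.9,24,0,0,0,0.65],[0.8,-1.9,28.5,0,0,0,0.65],[0.8,-1.9,28.5,0,0,0,0.3],[0.8,-1.9,28.5,0,0,0,0.3],[0.8,-1.9,28.5,0,0,0,0.3],[0.8,-1.9,28.5,0,0,0,0.3],[0.8,-1.9,28.5,0,0,0,0.3],[0.8,-1.9,28.5,0,0,0,0.3],[0.8,-1.9,28.5,0,0,0,0.3]]' 30; python3 -m inch '[[0,0,0,0,0,0,0.3],[0,0,-20,0,0,0,0.3],[0,0,-50,0,0,0,0.3],[0,0,-50,0,0,0,0.3],[0,0,-50,0,0,0,0.3]]'; python3 -c "
import plan; plan.plan(*plan.fx(.5,-80),55,-87.3)"
```

```text
time: 18.75
eef_pos: [0.5076, -0.2669, 0.025]
tool_rot: [[0.144, -0.99, 0.0], [-0.99, -0.144, -0.003], [0.003, -0.0, -1.0]]
wrist_force: [0.8, 0.1, 0.7]
grip_width: 0.404
time: 19.17
eef_pos: [0.5079, -0.2668, 0.0759]
tool_rot: [[0.144, -0.99, 0.002], [-0.99, -0.144, -0.003], [0.003, -0.002, -1.0]]
wrist_force: [-1.2, 0.6, -1.5]
grip_width: 0.409
t 19.17 pos [ 507.9 -266.8   75.9] yaw -81.7 g 0.409 F [-1.2  0.6 -1.5] -> shift [-210.8   30.    20.2] turn [-0.002 -0.003  0.097]
```

```bash
python3 -m inch '[[-40,6,0,0,0,0.03,0.3],[-80,12,0,0,0,0.06,0.3],[-120,18,0,0,0,0.097,0.3],[-160,24,0,0,0,0.097,0.3],[-200,29,10,0,0,0.097,0.3],[-210.4,30,20,0,0,0.097,0.3],[-210.4,30,20,0,0,0.097,0.3],[-210.4,30,20,0,0,0.097,0.3],[-210.4,30,20,0,0,0.097,0.3]]' >/dev/null; python3 -c "
import plan; plan.plan(*plan.fx(.5,-80.6),32,-87.3)"
```

```text
t 19.92 pos [447.3 -63.2  53.8] yaw -87.3 g 0.406 F [ 0.9 -0.5 -0.9] -> shift [-0.2 -0.7 21.8] turn [ 0.002 -0.003 -0.   ]
```

```bash
python3 -m inch '[[-0.2,-0.6,12,0,0,0,0.3],[-0.2,-0.6,16,0,0,0,0.3],[-0.2,-0.6,18,0,0,0,0.3],[-0.2,-0.6,19,0,0,0,0.3],[-0.2,-0.6,20,0,0,0,0.3],[-0.2,-0.6,21,0,0,0,0.3],[-0.2,-0.6,21.5,0,0,0,0.3],[-0.2,-0.6,21.5,0,0,0,0.3],[-0.2,-0.6,21.5,0,0,0,0.3]]' >/dev/null; python3 -c "
import plan; plan.plan(*plan.fx(.5,-80.6),32,-87.3)"
```

```text
t 20.67 pos [447.8 -62.6  32.6] yaw -87.3 g 0.401 F [ 0.4  0.4 -1.5] -> shift [ 0.5 -0.1  0.6] turn [ 0.001 -0.002  0.   ]
```

```bash
python3 -m inch '[[0,0,0,0,0,0,0.6],[0,0,0,0,0,0,0.6],[0,0,0,0,0,0,0.6],[0,0,-10,0,0,0,0.6],[0,0,-45,0,0,0,0.6],[0,0,-50,0,0,0,0.6],[0,0,-50,0,0,0,0.6]]' 30 >/dev/null; python3 - <<'E'
from fit import *
for n in('top','scene'): snap(n)
blank('r',.4338,-.357,0)
import plan; plan.plan(433.8,-357,55,-87.3)
E
```

```text
r top [ 433.5 -356.6] yaw 10.3 res 11.4 of 140.7
r scene [ 435.8 -354. ] yaw 10.4 res 66.0 of 137.8
t 21.35 pos [447.5 -62.4  82.4] yaw -87.3 g 0.597 F [-0.4 -0.4 -1.3] -> shift [293.5  27.5  28. ] turn [ 0.001 -0.002 -0.   ]
```

```bash
python3 -m inch '[[41,4,0,0,0,0,0.65],[82,8,0,0,0,0,0.65],[123,12,0,0,0,0,0.65],[164,16,0,0,0,0,0.65],[205,20,0,0,0,0,0.65],[246,24,10,0,0,0,0.65],[287,27,20,0,0,0,0.65],[293.5,27.5,28,0,0,0,0.65],[293.5,27.5,28,0,0,0,0.65],[293.5,27.5,28,0,0,0,0.65]]' >/dev/null; python3 -m inch '[[0,0,0,0,0,0,0.65],[0,0,0,0,0,0,0.65]]' >/dev/null; python3 plan.py 433.8 -356.6 25 -87.3; python3 - <<'E'
from fit import *
for n in('top','scene'): snap(n)
t=dict(np.load('/tmp/top.npz'));s=dict(np.load('/tmp/scene.npz'))
a=cv2.resize(t['color'][200:290,235:475,::-1],None,fx=2.6,fy=2.6,interpolation=cv2.INTER_CUBIC)
b=cv2.resize(s['color'][125:250,220:430,::-1],None,fx=2.8,fy=2.8,interpolation=cv2.INTER_CUBIC)
c=np.zeros((a.shape[0]+b.shape[0],max(a.shape[1],b.shape[1]),3),np.uint8);c[:a.shape[0],:a.shape[1]]=a;c[a.shape[0]:,:b.shape[1]]=b;cv2.imwrite('pics/c3.png',c);print(c.shape)
E
```

```text
t 22.35 pos [ 434.4 -355.8   55.4] yaw -87.2 g 0.651 F [-0.2  0.2  0. ] -> shift [ 0.7  0.7 30.4] turn [ 0.001 -0.002  0.002]
(584, 624, 3)
```

View pics/c3.png

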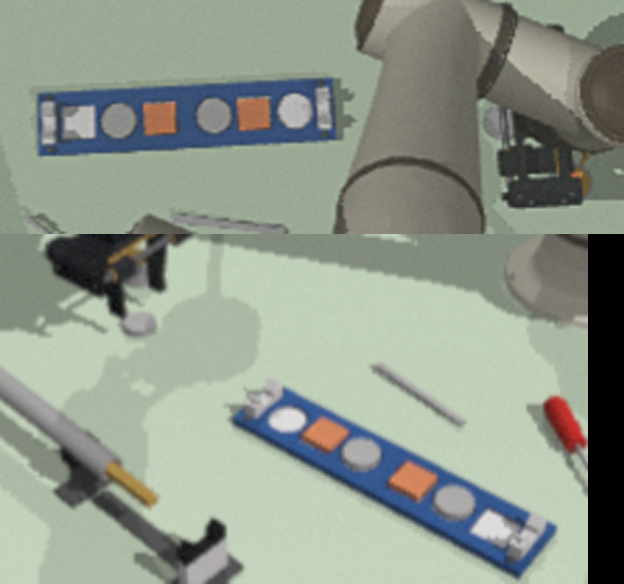

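Four blanks are seated. The last disc is at scene crop (138,323), unmoved, so I'll pick it now.

```bash
python3 -m inch '[[0.7,0.7,13,0,0,0,0.65],[0.7,0.7,24,0,0,0,0.65],[0.7,0.7,30,0,0,0,0.65],[0.7,0.7,30,0,0,0,0.3],[0.7,0.7,30,0,0,0,0.3],[0.7,0.7,30,0,0,0,0.3],[0.7,0.7,30,0,0,0,0.3],[0.7,0.7,30,0,0,0,0.3],[0.7,0.7,30,0,0,0,0.3],[0.7,0.7,30,0,0,0,0.3]]' 30; python3 -m inch '[[0,0,0,0,0,0,0.3],[0,0,-20,0,0,0,0.3],[0,0,-50,0,0,0,0.3],[0,0,-50,0,0,0,0.3],[0,0,-50,0,0,0,0.3]]'; python3 -c "
import plan; plan.plan(*plan.fx(.5,-128),70,-87.3)"
```

```text
time: 23.28
eef_pos: [0.4339, -0.358, 0.0256]
tool_rot: [[0.047, -0.999, 0.0], [-0.999, -0.047, -0.003], [0.003, -0.0, -1.0]]
wrist_force: [0.2, 1.9, 0.9]
grip_width: 0.437
time: 23.7
eef_pos: [0.4343, -0.3581, 0.0767]
tool_rot: [[0.047, -0.999, 0.002], [-0.999, -0.047, -0.004], [0.004, -0.002, -1.0]]
wrist_force: [-0.7, 1.5, -1.1]
grip_width: 0.436
t 23.7 pos [ 434.3 -358.1   76.7] yaw -87.3 g 0.436 F [-0.7  1.5 -1.1] -> shift [-246.7  -27.5    5.9] turn [-0.002 -0.004  0.   ]
```

```bash
python3 -m inch '[[-40,-4,0,0,0,0,0.3],[-80,-8,0,0,0,0,0.3],[-120,-13,0,0,0,0,0.3],[-160,-18,0,0,0,0,0.3],[-200,-22,0,0,0,0,0.3],[-240,-27,6,0,0,0,0.3],[-246,-27.5,15,0,0,0,0.3],[-246,-27.5,20,0,0,0,0.3],[-246,-27.5,20,0,0,0,0.3],[-246,-27.5,20,0,0,0,0.3]]' >/dev/null; python3 -c "
import plan; plan.plan(*plan.fx(.5,-128.8),32,-87.3)"
```

```text
t 24.53 pos [ 448.6 -111.4   53.9] yaw -87.3 g 0.433 F [-0.6 -0.5 -1.7] -> shift [-0.1 -1.7 21.9] turn [ 0.003 -0.002 -0.001]
```

```bash
python3 -m inch '[[-0.1,-1.6,12,0,0,0,0.3],[-0.1,-1.6,16,0,0,0,0.3],[-0.1,-1.6,18,0,0,0,0.3],[-0.1,-1.6,19,0,0,0,0.3],[-0.1,-1.6,20,0,0,0,0.3],[-0.1,-1.6,21,0,0,0,0.3],[-0.1,-1.6,21.5,0,0,0,0.3],[-0.1,-1.6,21.5,0,0,0,0.3],[-0.1,-1.6,21.5,0,0,0,0.3]]' >/dev/null; python3 -c "
import plan; plan.plan(*plan.fx(.5,-128.8),32,-87.3)"
```

```text
t 25.28 pos [ 451.2 -110.9   33.5] yaw -87.3 g 0.44 F [ 0.7 -3.6 -0.1] -> shift [0.3 1.  1.5] turn [ 0.    -0.003  0.001]
```

```bash
python3 -m inch '[[0.7,0.5,1,0,0,0,0.3],[0.7,0.5,1,0,0,0,0.6],[0.7,0.5,1,0,0,0,0.6],[0.7,0.5,1,0,0,0,0.6],[0.7,0.5,-20,0,0,0,0.6],[0.7,0.5,-60,0,0,0,0.6],[0.7,0.5,-100,0,0,0,0.6],[-40,0.5,-120,0,0,0,0.6],[-40,0.5,-120,0,0,0,0.6]]' 30; python3 - <<'E'
from fit import *
for n in('top','scene'): snap(n)
t=dict(np.load('/tmp/top.npz'));s=dict(np.load('/tmp/scene.npz'))
a=cv2.resize(t['color'][150:230,265:505,::-1],None,fx=3.3,fy=3.3,interpolation=cv2.INTER_CUBIC)
b=cv2.resize(s['color'][130:290,170:410,::-1],None,fx=2.0,fy=2.0,interpolation=cv2.INTER_CUBIC)
c=np.zeros((a.shape[0]+b.shape[0],max(a.shape[1],b.shape[1]),3),np.uint8);c[:a.shape[0],:a.shape[1]]=a;c[a.shape[0]:,:b.shape[1]]=b;cv2.imwrite('pics/c4.png',c);print(c.shape)
E
```

```text
time: 26.03
eef_pos: [0.4514, -0.0678, 0.1576]
tool_rot: [[0.05, -0.999, 0.01], [-0.999, -0.05, -0.0], [0.001, -0.01, -1.0]]
wrist_force: [-0.4, 0.1, 0.1]
grip_width: 0.596
(584, 792, 3)
```

View pics/c4.png

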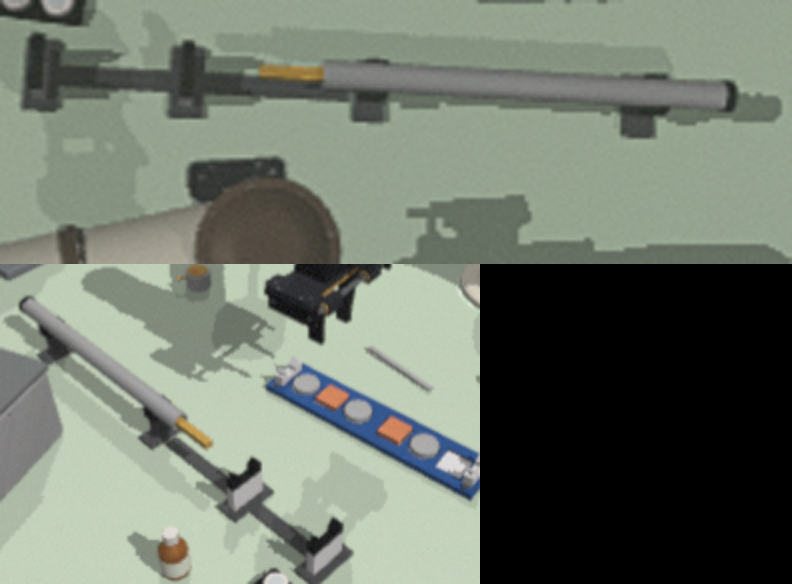

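All five blanks look seated. Now I'll fit the bar and tube poses.

```bash
cat > bar.py <<'E'
from fit import *
def barfit(n,s,x,y,yaw,L,zc=.058,fy=False):
    """yellow visible part: tip (x,y), direction yaw (outward), visible length L (m)"""
    d=np.array([np.cos(yaw),np.sin(yaw)]); pts=[w2pix(s,(x-d[0]*k,y-d[1]*k,zc)) for k in(0,L)]
    lo=np.min(pts,0).astype(int)-14; hi=np.max(pts,0).astype(int)+14; box=[lo[0],lo[1],hi[0],hi[1]]
    lab=cv2.GaussianBlur(chroma(s,box),(0,0),.6); m=np.clip((lab[:,:,2]-14)/25,0,1.2)
    def mod(p):
        w=p[3] if fy else yaw; d=np.array([np.cos(w),np.sin(w)]); nn=np.array([-d[1],d[0]])
        P=[(*(p[:2]/1000-d*k+nn*q*.006),zc+h) for k in(0,p[2]/1000) for q in(-1,1) for h in(-.006,.006)]
        return cv2.GaussianBlur(fill([hull(proj(s,P))],box),(0,0),.6)
    def f(p):
        M=mod(p); a=(M*m).sum()/max((M*M).sum(),1e-9); return ((a*M-m)**2).sum()
    p0=np.array([x*1000,y*1000,L*1000]+([yaw] if fy else [])); sx=[p0]+[p0+e for e in np.diag([5,5,8]+([.05] if fy else []))]
    r=minimize(f,p0,method='Nelder-Mead',options=dict(initial_simplex=sx,xatol=.05,fatol=1e-3,maxiter=600))
    print('bar',n,'tip',np.round(r.x[:2],1),'L',np.round(r.x[2],1),'yaw',np.degrees(r.x[3] if fy else yaw).round(2),'res',round(r.fun,1),'of',round((m**2).sum(),1)); return r.x
E
python3 - <<'E'
from bar import *
t=dict(np.load('/tmp/top.npz'));s=dict(np.load('/tmp/scene.npz'))
for n,c,m,e,tip in(('top',t,(363.5,172.1),(484.7,178.8),(343.5,171.5)),('scene',s,(261.5,206),(182,149),(275,219.5))):
    M=pix2w(c,*m,.06);E=pix2w(c,*e,.06);T=pix2w(c,*tip,.058); d=M-E
    yaw=np.arctan2(d[1],d[0]);print(n,'mouth',M[:2].round(4),'end',E[:2].round(4),'len',np.linalg.norm(d),'yaw',np.degrees(yaw),'tip',T.round(4))
    barfit(n,c,T[0],T[1],yaw,.06); barfit(n,c,T[0],T[1],yaw,.06,fy=True)
# tube yaw in top: neutral mask PCA centroids along length
for px in range(375,480,15):
    col=chroma(t,[px,160,px+6,195]); b=col[:,:,2].mean(1); b=b.max()-b; b[b<.5*b.max()]=0; v=160+(b*np.arange(len(b))).sum()/b.sum(); print(px+2.5,round(v,2),pix2w(t,px+2.5,v,.06)[:2].round(4))
E
```

```text
top mouth [ 0.6573 -0.1594] end [ 0.6342 -0.5295] len 0.37080058093511514 yaw 86.42651713168898 tip [ 0.6601 -0.0987  0.058 ]
bar top tip [661.5 -99.8] L 54.8 yaw 86.43 res 4.8 of 38.5
bar top tip [660.8 -99.7] L 54.9 yaw 87.7 res 4.7 of 38.5
scene mouth [ 0.649  -0.1577] end [ 0.6357 -0.5369] len 0.3793524786093705 yaw 87.98707619277268 tip [ 0.6594 -0.0957  0.058 ]
bar scene tip [659.7 -99.9] L 55.6 yaw 87.99 res 10.7 of 76.6
bar scene tip [661.6 -96.4] L 60.1 yaw 85.71 res 11.3 of 76.6
377.5 176.97 [ 0.6419 -0.2016]
392.5 173.95 [ 0.651  -0.2476]
407.5 174.83 [ 0.648  -0.2933]
422.5 175.22 [ 0.6465 -0.3392]
437.5 176.18 [ 0.6432 -0.385 ]
452.5 178.36 [ 0.6361 -0.4305]
467.5 178.26 [ 0.6362 -0.4767]
```

```bash
cat >> plan.py <<'E'
E
cat > rig.py <<'E'
import sys; from plan import *
M=np.array([657.4,-157.]); D=np.array([.061,.998])
def rig(s,z,yaw=-93.5): p=M+s*D; plan(p[0],p[1],z,yaw)
if __name__=='__main__': rig(float(sys.argv[1]),float(sys.argv[2]))
E
sed -i "s/if __name__=='__main__': plan/if __name__=='__main__' and len(sys.argv)>4: plan/" plan.py
python3 rig.py 32 110
```

```text
t 26.13 pos [448.8 -69.2 153.9] yaw -87.2 g 0.597 F [-0.2  0.5 -0.7] -> shift [  66.2 -207.4   44.2] turn [-0.001 -0.001  0.111]
```

```bash
python3 -m inch '[[13,-40,0,0,0,0.05,0.5],[26,-80,0,0,0,0.111,0.5],[39,-120,0,0,0,0.111,0.5],[52,-160,0,0,0,0.111,0.5],[65,-200,20,0,0,0.111,0.5],[66,-207.4,44,0,0,0.111,0.5],[66,-207.4,44,0,0,0.111,0.5],[66,-207.4,44,0,0,0.111,0.5],[66,-207.4,44,0,0,0.111,0.5],[66,-207.4,44,0,0,0.111,0.5]]' 30 >/dev/null; python3 rig.py 32 60;python3 - <<'E'
from bar import *
for n in('top','scene'): snap(n)
s=dict(np.load('/tmp/scene.npz'));save(s,'s5',(220,120,420,270),3.5)
E
```

```text
t 26.97 pos [ 658.5 -126.7  109.9] yaw -93.6 g 0.501 F [0.2 0.4 0.6] -> shift [-1.9 -0.7 49.9] turn [-0.    -0.003 -0.002]
```

View pics/s5.png

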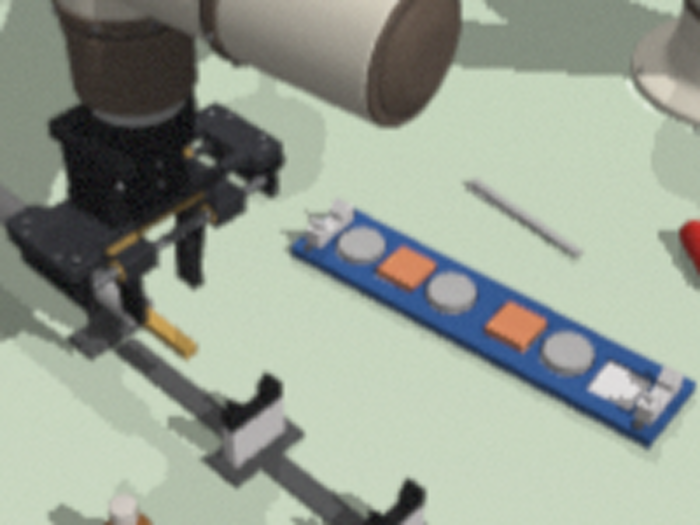

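All five blanks look home, the fingers straddle the bar (tip at (190,350)), and I'll descend and grip.

```bash
python3 -m inch '[[-1.5,-0.6,15,0,0,0,0.5],[-1.5,-0.6,30,0,0,0,0.5],[-1.5,-0.6,42,0,0,0,0.5],[-1.5,-0.6,50,0,0,0,0.5],[-1.5,-0.6,50,0,0,0,0.5]]'; python3 -m inch '[[0,0,0,0,0,0,0],[0,0,0,0,0,0,0],[0,0,0,0,0,0,0],[0,0,0,0,0,0,0],[0,0,0,0,0,0,0],[0,0,0,0,0,0,0],[0,0,0,0,0,0,0],[0,0,0,0,0,0,0]]' 45; python3 rig.py 100 60
```

```text
time: 27.48
eef_pos: [0.6583, -0.1251, 0.0575]
tool_rot: [[-0.064, -0.998, -0.004], [-0.998, 0.064, -0.002], [0.002, 0.004, -1.0]]
wrist_force: [0.1, -1.3, -0.3]
grip_width: 0.497
time: 28.15
eef_pos: [0.6611, -0.1253, 0.0598]
tool_rot: [[-0.063, -0.998, 0.003], [-0.998, 0.063, -0.003], [0.002, -0.003, -1.0]]
wrist_force: [3.7, -0.0, 0.5]
grip_width: 0.133
t 28.15 pos [ 661.1 -125.3   59.8] yaw -93.6 g 0.133 F [ 3.7 -0.   0.5] -> shift [-68.1   1.9  -0.4] turn [-0.003 -0.002 -0.002]
```

```bash
sed -i 's/657.4/658.7/' rig.py; python3 -m inch '[[-8,0,0,0,0,0,0],[-16,0,0,0,0,0,0],[-24,0,0,0,0,0,0],[-32,0,0,0,0,0,0],[-40,0,0,0,0,0,0],[-48,0,0,0,0,0,0],[-56,0,0,0,0,0,0],[-64,0,0,0,0,0,0],[-68,0,0,0,0,0,0],[-68,0,0,0,0,0,0]]' 45; python3 rig.py 20 60; python3 - <<'E'
from bar import *
s=snap('scene');t=snap('top')
p=[658.7+.061*125,-157+.998*125]
barfit('scene',s,p[0]/1000,p[1]/1000,np.radians(86.5),.1)
E
```

```text
time: 28.98
eef_pos: [0.6644, -0.0563, 0.0591]
tool_rot: [[-0.062, -0.998, 0.0], [-0.998, 0.062, -0.002], [0.002, -0.0, -1.0]]
wrist_force: [1.8, 0.3, 1.0]
grip_width: 0.133
t 28.98 pos [664.4 -56.3  59.1] yaw -93.6 g 0.133 F [1.8 0.3 1. ] -> shift [80.9 -0.6 -0.8] turn [-0.    -0.002 -0.001]
bar scene tip [663.6 -27.9] L 22.3 yaw 86.5 res 6.7 of 34.5
```

```bash
python3 -m inch '[[0,0,0,0,0,0,0.4],[0,0,0,0,0,0,0.4],[0,0,0,0,0,0,0.4],[0,0,0,0,0,0,0.4],[20,0,0,0,0,0,0.4],[40,0,0,0,0,0,0.4],[60,0,0,0,0,0,0.4],[78,0,0,0,0,0,0.4],[78,0,0,0,0,0,0.4],[78,0,0,0,0,0,0.4]]' 45; python3 -m inch '[[0,0,0,0,0,0,0],[0,0,0,0,0,0,0],[0,0,0,0,0,0,0],[0,0,0,0,0,0,0],[0,0,0,0,0,0,0],[0,0,0,0,0,0,0]]' 45; python3 rig.py 100 60
```

```text
time: 29.92
eef_pos: [0.658, -0.1363, 0.0585]
tool_rot: [[-0.066, -0.998, -0.003], [-0.998, 0.066, -0.002], [0.002, 0.002, -1.0]]
wrist_force: [-0.3, -0.4, 0.1]
grip_width: 0.401
time: 30.42
eef_pos: [0.6605, -0.1345, 0.0596]
tool_rot: [[-0.062, -0.998, 0.003], [-0.998, 0.062, -0.002], [0.002, -0.003, -1.0]]
wrist_force: [2.5, 1.2, 0.0]
grip_width: 0.131
t 30.42 pos [ 660.5 -134.5   59.6] yaw -93.6 g 0.131 F [2.5 1.2 0. ] -> shift [-77.4   0.5  -0.6] turn [-0.003 -0.002 -0.001]
```

```bash
python3 -m inch '[[-8,0,0,0,0,0,0],[-16,0,0,0,0,0,0],[-24,0,0,0,0,0,0],[-32,0,0,0,0,0,0],[-41,0,0,0,0,0,0],[-50,0,0,0,0,0,0],[-59,0,0,0,0,0,0],[-68,0,0,0,0,0,0],[-77,0,0,0,0,0,0],[-77,0,0,0,0,0,0]]' 45; python3 -m inch '[[0,0,0,0,0,0,0.45],[0,0,0,0,0,0,0.45],[0,0,0,0,0,0,0.45],[0,0,0,0,0,0,0.45],[0,0,-20,0,0,0,0.45],[0,0,-45,0,0,0,0.45],[-25,0,-45,0,0,0,0.45],[-50,0,-45,0,0,0,0.45],[-50,0,-45,0,0,0,0.45],[-50,0,-45,0,0,0,0.45]]' 45; python3 rig.py 152 60; python3 - <<'E'
from bar import *
s=snap('scene');t=snap('top')
save(s,'s6',(220,160,400,310),4)
E
```

```text
time: 31.25
eef_pos: [0.664, -0.0556, 0.0586]
tool_rot: [[-0.062, -0.998, -0.0], [-0.998, 0.062, -0.001], [0.001, 0.0, -1.0]]
wrist_force: [3.7, 2.6, -0.9]
grip_width: 0.13
time: 32.08
eef_pos: [0.6666, -0.0078, 0.1036]
tool_rot: [[-0.063, -0.998, -0.002], [-0.998, 0.063, -0.002], [0.002, 0.002, -1.0]]
wrist_force: [0.1, -0.3, -0.1]
grip_width: 0.448
t 32.08 pos [666.6  -7.8 103.6] yaw -93.6 g 0.448 F [ 0.1 -0.3 -0.1] -> shift [-2.7 -1.3 43.6] turn [ 0.002 -0.002 -0.002]
```

View pics/s6.png

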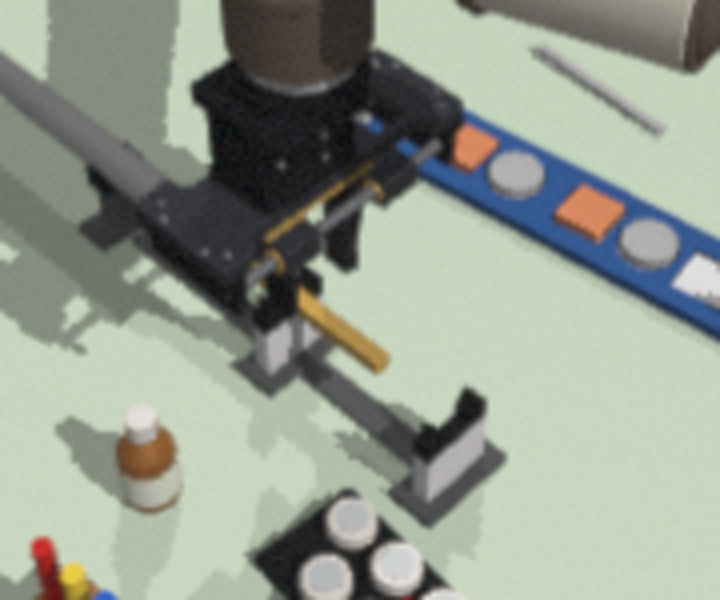

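The bar now passes through the near rest, tip at crop (383,362). The fingers are just beyond the rest.

```bash
python3 -m inch '[[-3,-1,15,0,0,0,0.45],[-3,-1,30,0,0,0,0.45],[-3,-1,43,0,0,0,0.45],[-3,-1,43,0,0,0,0.45],[-3,-1,43,0,0,0,0],[-3,-1,43,0,0,0,0],[-3,-1,43,0,0,0,0],[-3,-1,43,0,0,0,0],[-3,-1,43,0,0,0,0],[-3,-1,43,0,0,0,0]]' 45; python3 -m inch '[[0,0,0,0,0,0,0],[0,0,0,0,0,0,0]]' 45; python3 rig.py 241 60;  python3 -c "
from bar import *
s=snap('scene');p=w=pix2w(s,315.8,250.5,.058);print(p)
barfit('scene',s,p[0],p[1],np.radians(86.5),.035)"
```

```text
time: 33.02
eef_pos: [0.6682, -0.0056, 0.0615]
tool_rot: [[-0.063, -0.998, -0.0], [-0.998, 0.063, -0.002], [0.002, 0.0, -1.0]]
wrist_force: [0.1, 0.2, 2.1]
grip_width: 0.134
time: 33.18
eef_pos: [0.6683, -0.0056, 0.0614]
tool_rot: [[-0.063, -0.998, -0.0], [-0.998, 0.063, -0.003], [0.003, 0.0, -1.0]]
wrist_force: [-1.9, 0.1, 3.3]
grip_width: 0.133
t 33.18 pos [668.3  -5.6  61.4] yaw -93.6 g 0.133 F [-1.9  0.1  3.3] -> shift [-89.3   0.5   1.2] turn [ 0.    -0.003 -0.002]
[0.66781529 0.05328709 0.058     ]
bar scene tip [670.2  49.9] L 48.8 yaw 86.5 res 10.8 of 65.3
```

```bash
python3 -m inch '[[-9,0,0,0,0,0,0],[-18,0,0,0,0,0,0],[-27,0,0,0,0,0,0],[-36,0,0,0,0,0,0],[-45,0,0,0,0,0,0],[-54,0,0,0,0,0,0],[-63,0,0,0,0,0,0],[-72,0,0,0,0,0,0],[-81,0,0,0,0,0,0],[-89,0,0,0,0,0,0]]' 45; python3 -m inch '[[0,0,0,0,0,0,0],[0,0,0,0,0,0,0.4],[0,0,0,0,0,0,0.4],[0,0,0,0,0,0,0.4],[0,0,0,0,0,0,0.4],[20,0,0,0,0,0,0.4],[40,0,0,0,0,0,0.4],[60,0,0,0,0,0,0.4],[82,0,0,0,0,0,0.4],[82,0,0,0,0,0,0.4]]' 45;python3 rig.py 156 60; python3 - <<'E'
from bar import *
s=snap('scene');t=snap('top')
save(s,'s7',(220,160,400,310),4)
for n,c in (('scene',s),('top',t)): barfit(n,c,.6768,.139,np.radians(86.5),.02)
E
```

```text
time: 34.07
eef_pos: [0.6721, 0.0655, 0.0601]
tool_rot: [[-0.067, -0.998, -0.013], [-0.997, 0.067, -0.026], [0.027, 0.011, -1.0]]
wrist_force: [9.3, -59.5, 1.6]
grip_width: 0.133
time: 34.9
eef_pos: [0.6681, 0.0006, 0.0605]
tool_rot: [[-0.065, -0.998, -0.001], [-0.998, 0.065, -0.002], [0.002, 0.001, -1.0]]
wrist_force: [-0.4, 1.0, 0.5]
grip_width: 0.398
t 34.9 pos [6.681e+02 6.000e-01 6.050e+01] yaw -93.7 g 0.398 F [-0.4  1.   0.5] -> shift [ 1.9 -0.2  0.5] turn [ 0.001 -0.002 -0.004]
bar scene tip [672.7 104.3] L 65.3 yaw 86.5 res 8.4 of 58.1
bar top tip [671.1 100.9] L 72.6 yaw 86.5 res 1.8 of 14.9
```

View pics/s7.png

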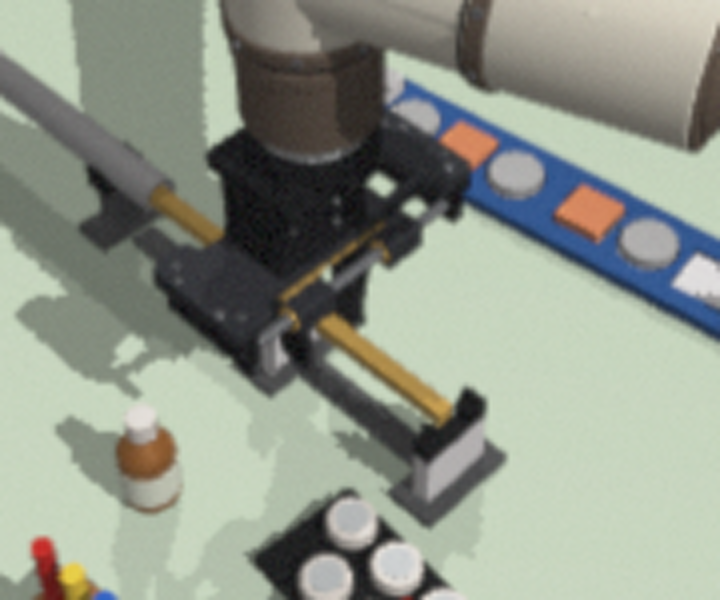

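The pull stopped with 59 N along the bar. The tip is at about y=102 mm (crop (445,412)), the front face of the far rest. It has probably drooped below the slot floor, so I'll regrip, back off, lift a few millimetres and pull gently.

```bash
python3 -m inch '[[0,0,0,0,0,0,0],[0,0,0,0,0,0,0],[0,0,0,0,0,0,0],[0,0,0,0,0,0,0],[0,0,0,0,0,0,0],[0,0,0,0,0,0,0],[5,0,0,0,0,0,0],[5,0,-2,0,0,0,0],[5,0,-4,0,0,0,0],[5,0,-4,0,0,0,0]]' 45; python3 -m inch '[[-3,0,0,0,0,0,0],[-6,0,0,0,0,0,0],[-9,0,0,0,0,0,0],[-12,0,0,0,0,0,0],[-15,0,0,0,0,0,0]]' 45; python3 rig.py 241 60
```

```text
time: 35.83
eef_pos: [0.668, -0.004, 0.0644]
tool_rot: [[-0.064, -0.998, -0.002], [-0.998, 0.064, -0.002], [0.002, 0.001, -1.0]]
wrist_force: [0.3, -0.0, -4.1]
grip_width: 0.129
time: 36.25
eef_pos: [0.6692, 0.0118, 0.0644]
tool_rot: [[-0.064, -0.998, -0.001], [-0.998, 0.064, -0.002], [0.002, 0.001, -1.0]]
wrist_force: [0.4, -0.1, -3.3]
grip_width: 0.131
t 36.25 pos [669.2  11.8  64.4] yaw -93.6 g 0.131 F [ 0.4 -0.1 -3.3] -> shift [-71.8   0.3   4.3] turn [ 0.001 -0.002 -0.003]
```

```bash
python3 -m inch '[[-6,0,0,0,0,0,0],[-13,0,0,0,0,0,0],[-20,0,0,0,0,0,0],[-27,0,0,0,0,0,0],[-34,0,0,0,0,0,0],[-41,0,0,0,0,0,0],[-48,0,0,0,0,0,0],[-55,0,0,0,0,0,0],[-62,0,0,0,0,0,0],[-68,0,0,0,0,0,0]]' 45; python3 -m inch '[[0,0,3,0,0,0,0],[0,0,3,0,0,0,0.4],[0,0,3,0,0,0,0.4],[0,0,3,0,0,0,0.4],[0,0,3,0,0,0,0.4],[20,0,3,0,0,0,0.4],[40,0,3,0,0,0,0.4],[60,0,3,0,0,0,0.4],[74,0,3,0,0,0,0.4],[74,0,3,0,0,0,0.4]]' 45;python3 rig.py 163 60; python3 - <<'E'
from bar import *
s=snap('scene');t=snap('top')
for n,c in (('scene',s),('top',t)): barfit(n,c,.679,.18,np.radians(86.5),.06)
E
```

```text
time: 37.08
eef_pos: [0.6737, 0.0802, 0.0645]
tool_rot: [[-0.063, -0.998, -0.001], [-0.998, 0.063, -0.002], [0.002, 0.001, -1.0]]
wrist_force: [-0.5, 0.8, -3.4]
grip_width: 0.128
time: 37.92
eef_pos: [0.6687, 0.0025, 0.0621]
tool_rot: [[-0.067, -0.998, -0.001], [-0.998, 0.067, -0.003], [0.003, 0.001, -1.0]]
wrist_force: [-0.3, -0.4, -0.9]
grip_width: 0.398
t 37.92 pos [668.7   2.5  62.1] yaw -93.8 g 0.398 F [-0.3 -0.4 -0.9] -> shift [-3.2  0.2  2.1] turn [ 0.001 -0.003 -0.006]
bar scene tip [678.3 180.7] L 118.0 yaw 86.5 res 32.8 of 220.7
bar top tip [674.9 126.8] L 240.4 yaw 86.5 res 4.7 of 38.5
```

```bash
python3 -m inch '[[0,0,0,0,0,0,0],[0,0,0,0,0,0,0],[0,0,0,0,0,0,0],[0,0,0,0,0,0,0],[0,0,0,0,0,0,0],[0,0,0,0,0,0,0]]' 45; python3 -m inch '[[-6,0,-1,0,0,0,0],[-12,0,-1,0,0,0,0],[-19,0,-1,0,0,0,0],[-26,0,-1,0,0,0,0],[-33,0,-1,0,0,0,0],[-39,0,-1,0,0,0,0],[-39,0,-1,0,0,0,0],[-39,0,-1,0,0,0,0]]' 60; python3 rig.py 198 60;python3 - <<'E'
from bar import *
s=snap('scene');t=snap('top')
save(s,'s8',(230,150,410,310),3.7)
for n,c in (('scene',s),('top',t)): barfit(n,c,.681,.218,np.radians(86.5),.09)
E
```

```text
time: 38.52
eef_pos: [0.6691, 0.006, 0.0617]
tool_rot: [[-0.063, -0.998, -0.0], [-0.998, 0.063, -0.002], [0.002, 0.0, -1.0]]
wrist_force: [0.2, 2.1, -0.1]
grip_width: 0.132
time: 39.18
eef_pos: [0.6712, 0.045, 0.0624]
tool_rot: [[-0.063, -0.998, -0.001], [-0.998, 0.063, -0.002], [0.002, 0.001, -1.0]]
wrist_force: [0.7, 0.4, -4.4]
grip_width: 0.133
t 39.18 pos [671.2  45.   62.4] yaw -93.6 g 0.133 F [ 0.7  0.4 -4.4] -> shift [4.4 0.2 2.4] turn [ 0.001 -0.002 -0.002]
bar scene tip [679.8 219.4] L 156.9 yaw 86.5 res 42.7 of 274.4
bar top tip [677.2 169.2] L 151.9 yaw 86.5 res 8.1 of 56.7
```

View pics/s8.png

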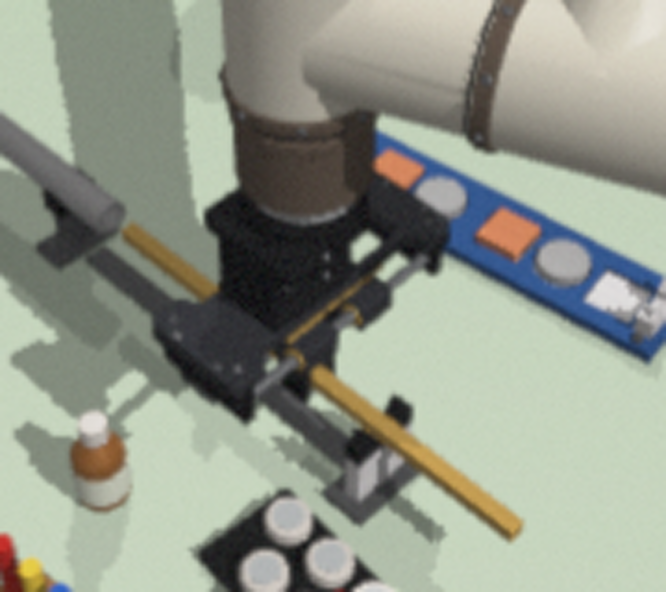

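The bar is fully out of the tube (gap at crop (120,225)), tip at (515,530), and about 4.4 N is carried. My current grip is too deep, since the tips would hit plate and blanks. I'll set the bar on the rests and regrip it higher and at its centre.

```bash
python3 -m inch '[[0,0,1,0,0,0,0],[0,0,2,0,0,0,0],[0,0,2,0,0,0,0.4],[0,0,2,0,0,0,0.4],[0,0,2,0,0,0,0.4],[0,0,2,0,0,0,0.4],[5.5,0,-3,0,0,0,0.4],[5.5,0,-6.5,0,0,0,0.4],[5.5,0,-6.5,0,0,0,0.4],[5.5,0,-6.5,0,0,0,0.4]]' 45; python3 rig.py 197 69.5; python3 - <<'E'
from bar import *
s=snap('scene')
barfit('scene',s,.681,.218,np.radians(86.5),.09,zc=.0565)
E
```

```text
time: 40.12
eef_pos: [0.6714, 0.0388, 0.0698]
tool_rot: [[-0.064, -0.998, 0.001], [-0.998, 0.064, -0.002], [0.002, -0.001, -1.0]]
wrist_force: [0.5, -0.2, -0.2]
grip_width: 0.397
t 40.12 pos [671.4  38.8  69.8] yaw -93.7 g 0.397 F [ 0.5 -0.2 -0.2] -> shift [-0.8  0.8  0.3] turn [-0.001 -0.002 -0.003]
bar scene tip [680.2 218. ] L 146.8 yaw 86.5 res 41.5 of 268.6
```

```bash
python3 -m inch '[[0,0,0,0,0,0,0],[0,0,0,0,0,0,0],[0,0,0,0,0,0,0],[0,0,0,0,0,0,0],[0,0,0,0,0,0,0],[0,0,0,0,0,0,0],[0,0,0,0,0,0,0],[0,0,-5,0,0,0,0],[0,0,-10,0,0,0,0],[0,0,-10,0,0,0,0]]' 60; python3 -m inch '[[0,0,-15,0,0,0,0],[0,0,-30,0,0,0,0],[0,0,-45,0,0,0,0],[0,0,-45,0,0,0,0],[0,0,-45,0,0,0,0]]';  python3 -c "
import plan; plan.plan(*plan.fx(.4,0),80,-87.3)"
```

```text
time: 41.0
eef_pos: [0.6713, 0.0389, 0.0798]
tool_rot: [[-0.064, -0.998, -0.0], [-0.998, 0.064, -0.002], [0.002, -0.0, -1.0]]
wrist_force: [0.8, 0.2, -3.3]
grip_width: 0.135
time: 41.42
eef_pos: [0.6713, 0.0392, 0.1246]
tool_rot: [[-0.064, -0.998, 0.001], [-0.998, 0.064, -0.001], [0.001, -0.001, -1.0]]
wrist_force: [-0.4, -0.2, -3.9]
grip_width: 0.133
t 41.42 pos [671.3  39.2 124.6] yaw -93.7 g 0.133 F [-0.4 -0.2 -3.9] -> shift [ 36.2 225.4  44.5] turn [-0.001 -0.001 -0.111]
```

```bash
python3 -m inch '[[3,20,0,0,0,0,0],[7,45,0,0,0,0,0],[11,70,0,0,0,-0.02,0],[15,95,0,0,0,-0.04,0],[19,120,0,0,0,-0.06,0],[23,145,0,0,0,-0.08,0],[27,170,0,0,0,-0.1,0],[31,195,0,0,0,-0.111,0],[35,215,0,0,0,-0.111,0],[36.2,225.4,0,0,0,-0.111,0]]' 60 >/dev/null; python3 -m inch '[[0,0,10,0,0,0,0],[0,0,25,0,0,0,0],[0,0,44,0,0,0,0],[0,0,44,0,0,0,0],[0,0,44,0,0,0,0]]';python3 -c "
import plan; plan.plan(*plan.fx(.4,0),60,-87.3)";python3 - <<'E'
from bar import *
s=snap('scene');t=snap('top')
a=cv2.resize(t['color'][200:290,235:405,::-1],None,fx=3.4,fy=3.4,interpolation=cv2.INTER_CUBIC)
b=cv2.resize(s['color'][125:260,270:450,::-1],None,fx=2.2,fy=2.2,interpolation=cv2.INTER_CUBIC)
c=np.zeros((a.shape[0]+b.shape[0],max(a.shape[1],b.shape[1]),3),np.uint8);c[:a.shape[0],:a.shape[1]]=a;c[a.shape[0]:,:b.shape[1]]=b;cv2.imwrite('pics/c9.png',c);print(c.shape)
E
```

```text
time: 42.67
eef_pos: [0.4433, 0.0169, 0.0795]
tool_rot: [[0.047, -0.999, -0.004], [-0.999, -0.047, -0.004], [0.004, 0.004, -1.0]]
wrist_force: [-0.2, 0.2, -4.2]
grip_width: 0.129
t 42.67 pos [443.3  16.9  79.5] yaw -87.3 g 0.129 F [-0.2  0.2 -4.2] -> shift [-0.6 -0.9 19.5] turn [ 0.004 -0.004  0.   ]
(603, 578, 3)
```

View pics/c9.png

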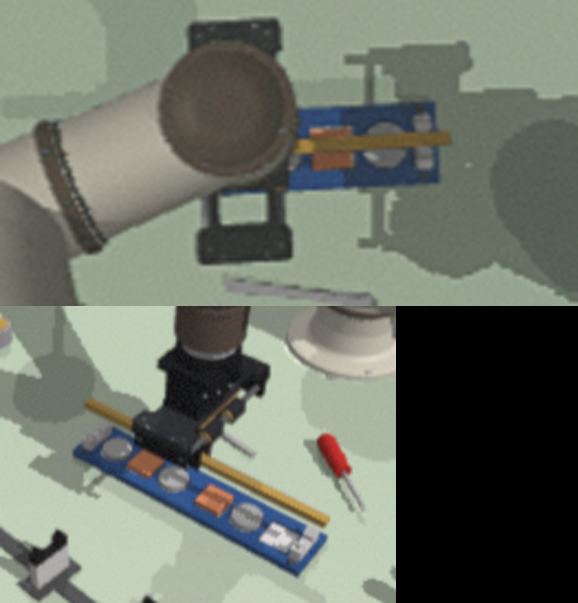

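The bar is level and in line above the fixture, its ends over both posts (top crop (445,139), scene crop (325,520)). I'll lower it in steps, watching the force.

```bash
python3 -m inch '[[-0.5,-0.8,10,0,-0.003,0,0],[-0.5,-0.8,20,0,-0.003,0,0],[-0.5,-0.8,28,0,-0.003,0,0],[-0.5,-0.8,32,0,-0.003,0,0],[-0.5,-0.8,32,0,-0.003,0,0],[-0.5,-0.8,32,0,-0.003,0,0]]' 60; python3 -c "
import plan; plan.plan(*plan.fx(.4,0),38.3,-87.3)"; python3 -m inch '[[0,0,2,0,0,0,0],[0,0,4,0,0,0,0],[0,0,6,0,0,0,0],[0,0,6,0,0,0,0],[0,0,6,0,0,0,0]]'; python3 -c "
import plan; plan.plan(*plan.fx(.4,0),38.3,-87.3)"
```

```text
time: 43.27
eef_pos: [0.4449, 0.0177, 0.0486]
tool_rot: [[0.048, -0.999, -0.001], [-0.999, -0.048, 0.001], [-0.001, 0.0, -1.0]]
wrist_force: [0.3, 0.9, -4.7]
grip_width: 0.128
t 43.27 pos [444.9  17.7  48.6] yaw -87.3 g 0.128 F [ 0.3  0.9 -4.7] -> shift [ 0.2  0.8 10.3] turn [0.    0.001 0.   ]
time: 43.68
eef_pos: [0.4445, 0.0176, 0.0423]
tool_rot: [[0.047, -0.999, -0.001], [-0.999, -0.047, 0.001], [-0.001, 0.001, -1.0]]
wrist_force: [-0.6, 0.7, -3.7]
grip_width: 0.129
t 43.68 pos [444.5  17.6  42.3] yaw -87.3 g 0.129 F [-0.6  0.7 -3.7] -> shift [0.1 0.4 4. ] turn [0.001 0.001 0.   ]
```

```bash
python3 -m inch '[[0,0,1,0,0,0,0],[0,0,2,0,0,0,0],[0,0,3,0,0,0,0],[0,0,3,0,0,0,0],[0,0,3,0,0,0,0]]'; python3 -m inch '[[0,0,0.7,0,0,0,0],[0,0,0.7,0,0,0,0],[0,0,0.7,0,0,0,0]]'
```

```text
time: 44.1
eef_pos: [0.4445, 0.0176, 0.0393]
tool_rot: [[0.047, -0.999, -0.001], [-0.999, -0.047, 0.001], [-0.001, 0.001, -1.0]]
wrist_force: [0.7, -0.6, -3.1]
grip_width: 0.128
time: 44.35
eef_pos: [0.4445, 0.0176, 0.0386]
tool_rot: [[0.047, -0.999, -0.001], [-0.999, -0.047, 0.001], [-0.001, 0.001, -1.0]]
wrist_force: [-0.3, 0.6, -3.6]
grip_width: 0.129
```

```bash
python3 -m inch '[[0,0,0.5,0,0,0,0],[0,0,0.8,0,0,0,0],[0,0,0.8,0,0,0,0]]';  python3 -m inch '[[0,0,0.5,0,0,0,0],[0,0,0.5,0,0,0,0]]'
```

```text
time: 44.6
eef_pos: [0.4446, 0.0176, 0.0378]
tool_rot: [[0.047, -0.999, -0.001], [-0.999, -0.047, 0.001], [-0.001, 0.001, -1.0]]
wrist_force: [0.3, 0.1, -4.5]
grip_width: 0.128
time: 44.77
eef_pos: [0.4446, 0.0176, 0.0374]
tool_rot: [[0.047, -0.999, -0.001], [-0.999, -0.047, 0.001], [-0.001, 0.001, -1.0]]
wrist_force: [0.4, 0.4, -3.6]
grip_width: 0.13
```

```bash
python3 -m inch '[[0,0,0.3,0,0,0,0.4],[0,0,0.3,0,0,0,0.4],[0,0,0.3,0,0,0,0.4],[0,0,0.3,0,0,0,0.4],[0,0,-10,0,0,0,0.4],[0,0,-30,0,0,0,0.4],[0,0,-60,0,0,0,0.4],[0,0,-100,0,0,0,0.4],[0,0,-130,0,0,0,0.4]]'; python3 -m inch '[[40,0,0,0,0,0,0.4],[80,0,0,0,0,0,0.4],[120,0,0,0,0,0,0.4],[160,0,0,0,0,0,0.4],[200,0,0,0,0,0,0.4],[240,0,0,0,0,0,0.4],[280,0,0,0,0,0,0.4],[320,0,0,0,0,0,0.4],[320,0,0,0,0,0,0.4],[320,0,0,0,0,0,0.4]]';python3 - <<'E'
from bar import *
s=snap('scene');t=snap('top')
a=cv2.resize(t['color'][215:275,235:405,::-1],None,fx=4.2,fy=4.2,interpolation=cv2.INTER_CUBIC)
b=cv2.resize(s['color'][165:260,290:430,::-1],None,fx=3.6,fy=3.6,interpolation=cv2.INTER_CUBIC)
c=np.zeros((a.shape[0]+b.shape[0],max(a.shape[1],b.shape[1]),3),np.uint8);c[:a.shape[0],:a.shape[1]]=a;c[a.shape[0]:,:b.shape[1]]=b;cv2.imwrite('pics/c10.png',c);print(c.shape)
d=np.array([-.0468,.9989]);tip=np.array([.4437,.0174])+.18*d
for n,c in (('scene',s),('top',t)):
    x=barfit(n,c,tip[0],tip[1],np.radians(92.68),.36,zc=.025,fy=True)
    w=x[3];dd=np.array([np.cos(w),np.sin(w)]); print(n,'centre',x[:2]-dd*x[2]/2,'seat',443.7,17.4)
E
```

```text
time: 45.52
eef_pos: [0.4452, 0.0175, 0.17]
tool_rot: [[0.048, -0.999, 0.001], [-0.999, -0.048, 0.001], [-0.001, -0.001, -1.0]]
wrist_force: [1.7, 0.7, -0.2]
grip_width: 0.402
time: 46.35
eef_pos: [0.4592, -0.3041, 0.1665]
tool_rot: [[0.043, -0.999, -0.002], [-0.999, -0.043, 0.001], [-0.001, 0.002, -1.0]]
wrist_force: [-0.4, 0.3, -0.5]
grip_width: 0.4
(594, 714, 3)
bar scene tip [433.8 198.8] L 358.5 yaw 92.92 res 166.6 of 423.3
scene centre [442.95819025  19.79520485] seat 443.7 17.4
bar top tip [434.4 196.2] L 327.1 yaw 92.62 res 47.4 of 289.4
top centre [441.84203357  32.86185026] seat 443.7 17.4
```

View pics/c10.png

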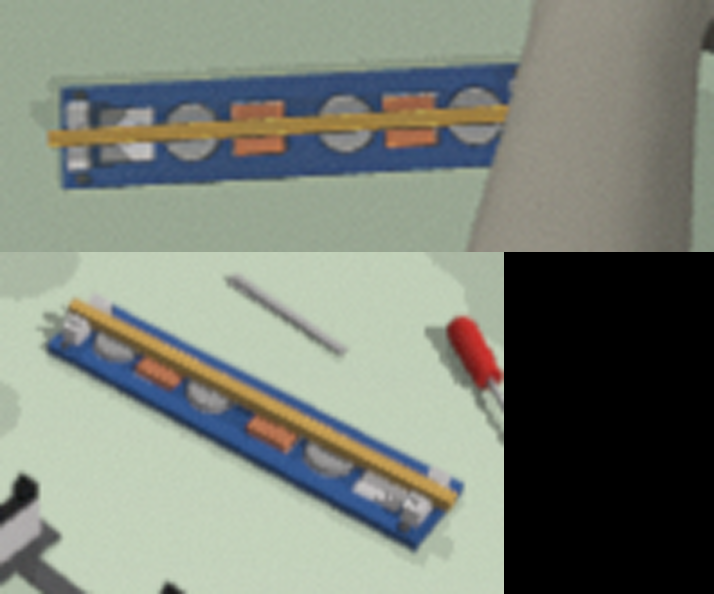

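The bar is down in both notches, spanning post to post, with all blanks beneath it. With my last picture I'll check that no blank was hidden under the arm at the start.

```bash
python3 - <<'E'
from bar import *
t=snap('top'); save(t,'end',None,1.25)
E
```

```text
(no output)
```

View pics/end.png

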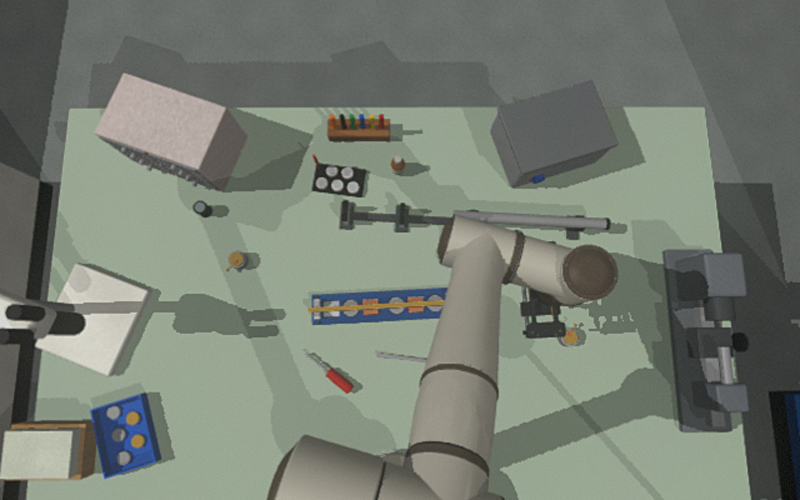

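No loose blanks are left on the bench. The holders at (237,260) and (570,338) and the oil stand at (340,180) have not moved. I'm handing in.

```bash
python3 -c "
from cell import arm; print(arm.get_state()['time'],arm.hand_in())"
```

```text
the job is handed in; nothing more can be done
46.5 None
```

I put all five blanks on the bench (three round, two square) into pockets of their own outline. I then drew the bar in four strokes and laid it in both notches. The job was handed in at 46.5 s; no verdict was reported.

**Last checks:** the final pictures show all five blanks in their pockets, the +128 square pocket empty, and no loose blanks left on the bench. The bar lies in both notches with its fit within about 2 mm of centred end to end. The holders and oil stand look unmoved, and the gripper was clear of everything.

**Checks that failed or disagreed:**
- **Jam:** during the third stroke the bar's tip caught on the far rest (59 N at the wrist, limit 120 N). I backed off, lifted the bar 4 mm, and the rest of the draw went freely.
- **Cameras:** the two cameras disagreed by 1–2 mm, so I used their mean.
- **Bar fit:** the top camera's fit of the bar's centre was spoilt because the arm hid one end. I relied on the scene camera and on the bar's left end in the top view.
- **Blanks:** the fit to the first seated blank did not work, so I judged the blanks' seating from insertion heights, forces and pictures.
- **Bar height:** it was not measured directly. I released the bar by the height reading, still carried, an estimated 1 mm or less above the notch floors, and the pictures show it down in the notches.

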